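# Renew the desiccant and hold the camera cover over its screw holes

## Task

Stand the fresh (orange) desiccant cartridge in the white ring pocket inside the open camera housing, setting it down rather than dropping it, and leave the spent (green) one and the other things on the bench where they are. Then take the cover plate by its handle and hold it level and still about a centimetre above the housing's rim, window over the lens, with its four screw holes lined up over the threaded holes so that I can start the screws. The gasket is tacky, so never let the cover touch the housing, and finish while still holding it there.

Things in the scene. Friction and masses are not known exactly. Their poses are not given: they have to be found in the camera images.
- housing: Camera housing, fixed: open-topped aluminium box 180 (x) x 120 (y) x 70 mm high. Origin: centre of underside, on the table; z up. Walls 8, floor 10 mm; black gasket rim at z 70. Inside: black upward lens (42 mm wide, top at z 60) at x +45, white ring pocket at x -42; threaded holes in four 20 mm corner posts. 8 mm high tabs stick out 18 mm at the x ends, a connector 16 mm at -y.
- pocket (a point): Centre of the desiccant pocket on the housing's inner floor (housing x -42, y 0, z 10 mm): a white ring 37 mm inside and 43 mm outside diameter, 12 mm high, in which the cartridge stands. Its centre is 52 mm from each long side wall and 40 mm from the near end wall (inner faces).
- cover: Cover plate, loose: aluminium, 180 (x) x 120 (y) x 6 mm, about 0.45 kg. Origin: centre of its underside (3 mm above the table, on the blue pad); z up. Four 10 mm corner holes; 50 mm round window in a black ring (3 mm proud) at x +45; black handle across the middle, over its centre of mass (within 3 mm). Its window end (+x) belongs over the housing's lens end (+x).
- handle (a point): Middle of the cover's handle bar, 41 mm above the cover's underside. The bar runs along the cover's y, 12 x 12 mm in section, its top 47 mm and its underside 35 mm above the cover's underside; 78 mm free between its two posts.
- fresh: The fresh desiccant cartridge: upright cylinder, 30 mm diameter, 50 mm high, about 45 g, white ends, ORANGE body and orange disc on top. Origin: centre of its underside; z along its axis; it stands on the tray floor, 3 mm above the table.
- spent: The spent cartridge, the same but DARK GREEN; stands in the same tray about 110 mm from the fresh one. Bystander, to be left where it is.
- tray: Low grey tray, fixed, 110 (its x) x 190 (its y) x 12 mm high, walls and floor 3 mm. Origin: centre of its underside.
- pad: Thin blue pad, fixed, 200 x 140 x 3 mm, on which the cover lies. Origin: centre of its underside.
- tape: Roll of black tape lying flat, 64 mm diameter, 19 mm high. Bystander. Origin: centre of its underside.
- lens: Spare camera lens standing upright, black, 46 mm diameter, 46 mm high. Bystander. Origin: centre of its underside.
- driver: Screwdriver with red handle, 170 mm long, lying on the table, handle towards its -x. Bystander. Origin: on the table below its middle.
- thread0 (a point): Threaded hole (M6, brass edge) in the top of a housing corner post, at the lens/window end, +y side (housing x +76, y +46, z 70 mm).
- hole0 (a point): Centre of a 10 mm screw hole at the cover's underside, at the lens/window end, +y side (cover x +76, y +46, z 0); belongs over thread0.
- thread1 (a point): Threaded hole (M6, brass edge) in the top of a housing corner post, at the lens/window end, -y side (housing x +76, y -46, z 70 mm).
- hole1 (a point): Centre of a 10 mm screw hole at the cover's underside, at the lens/window end, -y side (cover x +76, y -46, z 0); belongs over thread1.
- thread2 (a point): Threaded hole (M6, brass edge) in the top of a housing corner post, at the other end, -y side (housing x -76, y -46, z 70 mm).
- hole2 (a point): Centre of a 10 mm screw hole at the cover's underside, at the other end, -y side (cover x -76, y -46, z 0); belongs over thread2.
- thread3 (a point): Threaded hole (M6, brass edge) in the top of a housing corner post, at the other end, +y side (housing x -76, y +46, z 70 mm).
- hole3 (a point): Centre of a 10 mm screw hole at the cover's underside, at the other end, +y side (cover x -76, y +46, z 0); belongs over thread3.
Things that resemble listed ones, but are neither listed nor needed, are in the scene too. What is meant by the fresh is not pink or yellow, and is the smaller of those in its own colour.

How it is judged:
By the outcome, as a careful person would: the job done as asked, in the order asked, and still so for the second after the job is handed in, while the arm keeps its last pose, push and grip.
It also fails if it takes over 54 s, if anything falls off the work surface, if the arm or the gripper's body presses on something with over 40 N, if the wrist force passes 120 N, or if a joint passes its speed limit or range.

## Robot

A 6-joint arm with a two-finger parallel gripper is mounted at the origin on the work surface. World frame = base frame: x ahead of the robot, y to its left, z up, the work surface at z = 0. Lengths are in mm, angles in rad, forces in N, time in s.
With the tool pointing down it reaches from about 275 to 1000 mm from the base axis. Payload 8.4 kg.
Tool frame: the origin (TCP) lies at the very end of the fingers, on their centre line; the grasp point (between the pads) lies 19 mm behind it; x points along the fingers, y is the direction in which the jaws open and shut, and the axes are right-handed (so a half turn about x gives the same grasp; the last joint's range is limited). The gripper opens to 85 mm and grips with 20 to 120 N. Pads are 22 mm wide; open, the fingers measure 114 mm over their backs; the gripper's body (76 mm by 85 mm) begins 54 mm behind the grasp point. The pads swing forward as they close: fully open they stand 13 mm farther back than shut.
Start: joints at [1.127, 0.353, 1.633, -0, 1.155, -0.002], TCP at [267.228, 564.993, 231.281] pointing down, gripper open.
Joint ranges: [-2.63, 2.63], [-0.92, 2.1], [0.06, 2.66], [-1.3, 4.44], [0, 2.69], [-3.02, 3.02]. Speed limits (rad/s): [2.22, 2.22, 2.79, 3.14, 3.14, 3.14].

## Interface

Orientations are given as [roll, pitch, yaw] about the fixed x, y, z axes, in that order (R = Rz(yaw) Ry(pitch) Rx(roll)).
In Python, from rig import r, grab_frame, camera_params, sign_off gives the robot as it stands.
- The arm moves only by the tool drive_tool, never from a script. Its argument "rows" is one flat list of numbers, 7 for each row, row after row: the shift along the tool's x, y, z in mm, then the turn, a rotation vector about the tool's x, y, z in degrees, then the opening in per cent of the stroke, from 0 (shut) to 100 (fully open). In form: [x, y, z, rx, ry, rz, fingers, x, y, z, rx, ry, rz, fingers, ...]. A call has 1 to 10 rows; each row is the pose to reach, as a shift and turn from the pose measured when the call began, along the tool's axes at that moment; what a row does not reach only later rows make up. A row lasts 1/8 s, in which the tool goes at most 62.5 mm and 10.7 degrees, less where a joint would pass 70% of its speed; a pose out of reach is approached as far as the arm can. A call with a gripper value outside its range is refused whole. The fingers move at their own pace and stop on an object; "newtons" is the grip in N (left out, the last holds). Time passes only in rows, so rows that repeat a pose let the fingers close. It gives the time, the measured TCP pose, the force and the opening at its end, in the units of the state.
- r.sense(): the state, without advancing time (a new reading comes with each control period).
- grab_frame(name): name is "scene" or "side" or "wrist"; returns the picture (480x640x3 uint8, red, green, blue); there is no depth.
- camera_params(name): a dict with "vertical_fov" (degrees; the focal length in pixels is half the picture's height over the tangent of half this angle, whatever the lens; pixels are square), "cx", "cy" (the principal point, pixels), "k1" (the pictures are not rectified: a ray, as slopes to the right and down, at radius r is drawn at 1 + k1 r^2 times it, then the intrinsics apply), "pose" (4x4, takes a point from camera to world coordinates); the wrist camera has in their place "tool_from_camera" (4x4, takes a point from camera to tool coordinates, whose origin is the TCP and whose axes are the tool frame's). Camera axes: x right, y down, z forward; pixel columns grow to the right and rows downward; lengths in mm; the calibration is good to about 2 mm. A picture is of the moment at which its call begins: read the wrist's pose just before it. camera_params takes no time and is no camera call.
- sign_off(): hands the job in, once; it reports no verdict.
The state is a dict: "clock": time; "qpos": joint angles; "qvel": joint speeds; "joint_efforts": joint torques, N m; "eef_pos": TCP position; "tcp_rot": TCP orientation; "contact_force": force on the tool from outside, world axes, zero at the start; "wrist_torque": the same for the moment, N m; "opening": opening from 0.0 (shut) to 1.0 (fully open).
Only numpy, scipy, OpenCV 4.12 (cv2) and the standard library are available. Lean on these libraries where they do the work, as an engineer would, in place of code of your own. Each camera call takes 0.05 s, during which the arm holds its last target.

## Working session

There is one attempt and no reset: what is moved stays moved. The work goes in short steps, Python scripts to look and compute and a tool call to move; the robot and the scene stay as the last step left them, time stands still between calls to the robot, and variables do not carry over. Pictures are saved under pics/ and viewed, and the job is handed in when it is done.

Besides the shell and the picture viewer there is one more tool, called after "Call:" by a JSON object that holds its "fn" and its "kwargs", one argument or row to a line. drive_tool: Moves the arm, as the interface text tells. Its arguments: {"type":"object","properties":{"rows":{"type":"array","items":{"type":"number"}},"newtons":{"type":"number"}},"required":["rows"]}

```bash
mkdir -p pics; ls; python3 - <<'E'
from rig import r, grab_frame, camera_params
import cv2, json
print(r.sense())
for n in ["scene","side","wrist"]:
    p=camera_params(n); print(n,p)
    cv2.imwrite(f"pics/{n}0.png",grab_frame(n)[:,:,::-1])
E
```

```text
pics
{'clock': 0.0, 'qpos': array([ 1.12660023e+00,  3.53657369e-01,  1.63414717e+00,  3.03414928e-05,
        1.15519754e+00, -2.40386282e-03]), 'qvel': array([ 0.00082486, -0.00165787, -0.00079152, -0.00200752, -0.00061164,
       -0.00047113]), 'joint_efforts': array([-2.67059058e-04, -6.05249262e+01, -3.42072558e+01,  1.66301502e-04,
        9.54309973e-03,  5.34211915e-05]), 'eef_pos': array([267.0109189 , 564.55805712, 230.55034537]), 'tcp_rot': array([-1.59288039,  1.56938663, -2.03468489]), 'contact_force': array([ 0.06523537, -0.05676735,  0.46236549]), 'wrist_torque': array([-0.04055459, -0.0004239 , -0.02015469]), 'opening': 1.0041639231289092}
scene {'vertical_fov': 43.56815364463045, 'cx': 319.7634284388761, 'cy': 238.68031403262827, 'k1': -0.1279677612964337, 'pose': array([[-2.63182674e-01,  6.29939564e-01, -7.30692155e-01,
         1.67287488e+03],
       [ 9.64735728e-01,  1.68347430e-01, -2.02346530e-01,
         2.81306007e+02],
       [-4.45593851e-03, -7.58178929e-01, -6.52031331e-01,
         1.01311546e+03],
       [ 0.00000000e+00,  0.00000000e+00,  0.00000000
[... 285 characters left out ...]
01,  5.91445473e-01,
        -5.09785660e+02],
       [ 1.55333405e-02, -8.38555651e-01, -5.44594468e-01,
         5.61424360e+02],
       [ 0.00000000e+00,  0.00000000e+00,  0.00000000e+00,
         1.00000000e+00]])}
wrist {'vertical_fov': 67.84386329736466, 'cx': 316.976245751869, 'cy': 242.08056178270434, 'k1': 0.024646626129736025, 'tool_from_camera': array([[ 2.98415715e-04, -3.15834115e-01,  9.48814378e-01,
        -1.43360571e+02],
       [ 9.99999404e-01, -9.02444890e-04, -6.14913132e-04,
        -1.19736713e+00],
       [ 1.05046323e-03,  9.48813995e-01,  3.15833657e-01,
        -8.11295078e+01],
       [ 0.00000000e+00,  0.00000000e+00,  0.00000000e+00,
         1.00000000e+00]])}
```

View pics/scene0.png

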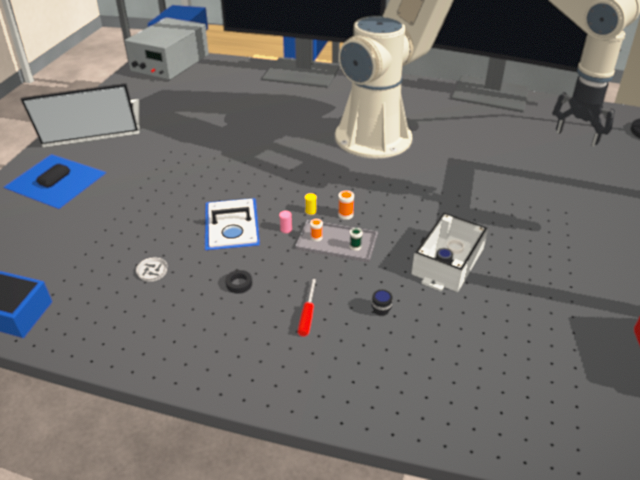

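View pics/side0.png

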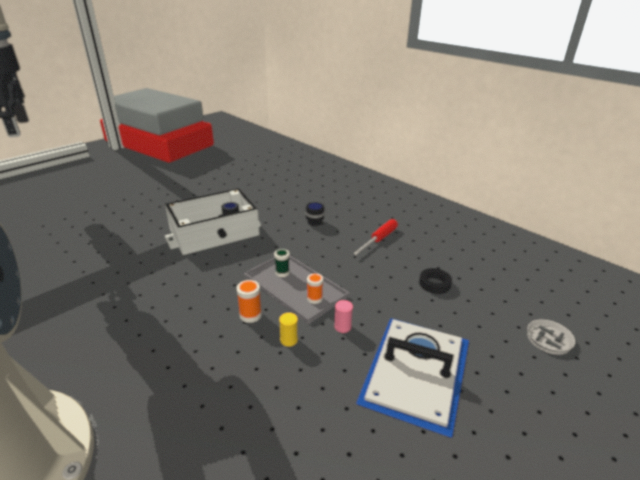

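View pics/wrist0.png

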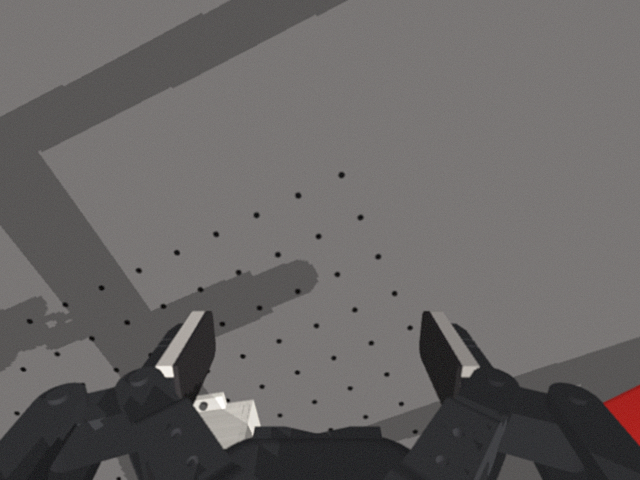

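Candidates for the fresh cartridge in the scene view:
- small orange in the tray (316,230)
- big orange (346,205)
- yellow (310,204)
- pink (286,222)
- green, spent (356,239)

The description points to the small orange one in the tray. I'll check it with a close crop and measure it.

```bash
cat > h.py <<'E'
import numpy as np, cv2
from rig import r, grab_frame, camera_params
from scipy.spatial.transform import Rotation as Ro
def toolT(s):
    T=np.eye(4); T[:3,:3]=Ro.from_euler('xyz',s['tcp_rot']).as_matrix(); T[:3,3]=s['eef_pos']; return T
def cam(name,s=None):
    p=camera_params(name); f=240/np.tan(np.radians(p['vertical_fov'])/2)
    T=p['pose'] if 'pose' in p else toolT(s)@p['tool_from_camera']
    return dict(f=f,cx=p['cx'],cy=p['cy'],k=p['k1'],T=np.array(T))
def ray(c,uv):
    d=(np.array(uv,float)-[c['cx'],c['cy']])/c['f']; u=d.copy()
    for _ in range(20): u=d/(1+c['k']*(u@u))
    v=c['T'][:3,:3]@np.array([u[0],u[1],1]); return c['T'][:3,3],v/np.linalg.norm(v)
def onz(c,uv,z):
    o,v=ray(c,uv); return o+v*(z-o[2])/v[2]
def two(c1,u1,c2,u2):
    o1,v1=ray(c1,u1);o2,v2=ray(c2,u2)
    t=np.linalg.lstsq(np.c_[v1,-v2],o2-o1,rcond=None)[0]
    a=o1+t[0]*v1;b=o2+t[1]*v2; return (a+b)/2,np.linalg.norm(a-b)
def proj(c,P):
    q=np.linalg.inv(c['T'])@np.r_[P,1]; u=q[:2]/q[2]; u=u*(1+c['k']*(u@u)); return u*c['f']+[c['cx'],c['cy']]
def blobs(img,lo,hi,amin=20):
    h=cv2.cvtColor(img,cv2.COLOR_RGB2HSV); m=cv2.inRange(h,np.array(lo),np.array(hi))
    n,l,st,ce=cv2.connectedComponentsWithStats(m)
    return [(ce[i].round(1),st[i]) for i in range(1,n) if st[i][4]>=amin],m
def snap(name,fn=None):
    s=r.sense(); im=grab_frame(name)
    if fn: cv2.imwrite('pics/'+fn,im[:,:,::-1])
    return im,cam(name,s),s
def crop(im,x,y,w,h,k,fn):
    cv2.imwrite('pics/'+fn,cv2.resize(im[y:y+h,x:x+w,::-1],None,fx=k,fy=k,interpolation=cv2.INTER_CUBIC))
E
python3 - <<'E'
from h import *
ims={n:cv2.imread(f'pics/{n}0.png')[:,:,::-1].copy() for n in ('scene','side')}
crop(ims['scene'],190,180,200,150,4,'c_scene_tray.png')
crop(ims['scene'],400,200,100,100,6,'c_scene_h.png')
crop(ims['side'],150,180,130,80,6,'c_side_h.png')
crop(ims['side'],230,240,250,190,3.2,'c_side_t.png')
for n in ims:
    c=cam(n)
    for nm,lo,hi in [('orange',(5,170,120),(18,255,255)),('green',(50,60,10),(90,255,120)),('blue',(105,120,80),(125,255,255))]:
        for b,st in blobs(ims[n],lo,hi,15)[0]: print(n,nm,b,st, onz(c,b,30).round(0))
E
```

```text
scene orange [345.8 194.4] [342 192   9   6  40] [373.  -4.  30.]
scene orange [345.5 208.2] [339 202  14  14 162] [433.  10.  30.]
scene orange [315.8 221.9] [313 221   7   3  18] [509. -51.  30.]
scene orange [316.2 232.7] [311 229  11   9  85] [551. -39.  30.]
scene green [153.3  55.1] [147  52  14   8  63] [-355. -975.   30.]
scene green [355.7 231.1] [353 230   6   3  15] [519.  57.  30.]
scene green [355.2 242. ] [351 238  10   9  69] [561.  65.  30.]
scene blue [182.6  14. ] [148   6  59  20 623] [ -816. -1066.    30.]
scene blue [289.5  46.9] [284  37  12  21 224] [-556. -459.   30.]
scene blue [317.   46.8] [313  39  13  21 151] [-585. -351.   30.]
scene blue [ 54.9 181.5] [   4  155  102   54 2515] [ 524. -839.   30.]
scene blue [228.8 230.9] [205 199  55  51 352] [ 602. -257.   30.]
scene blue [444.3 252.6] [440 250   9   6  40] [543. 285.  30.]
scene blue [ 25.3 308.8] [   0  271   52   67 1650] [ 982. -610.   30.]
scene blue [382.1 295.8] [376 291  13  10 103] [726. 165.  30.]
side orange [314.8 277.6] [311 275   9   6  43] [557. -23.  30.]
side orange [247.8 286.1] [241 282  15   9 109] [446.  45.  30.]
side orange [314.3 292.1] [308 286  14  14 157] [525. -54.  30.]
side orange [249.3 306.6] [239 296  21  21 348] [413.  -3.  30.]
side green [281.5 252.4] [278 251   8   4  26] [566.  87.  30.]
side green [281.7 265.9] [276 261  12  11 119] [535.  50.  30.]
side blue [229.5 205.2] [226 204   8   3  16] [607. 333.  30.]
side blue [314.8 205.8] [310 204  11   5  39] [760. 186.  30.]
side blue [419.2 395.7] [ 357  319  112  118 1521] [ 473. -324.   30.]
```

View pics/c_scene_tray.png

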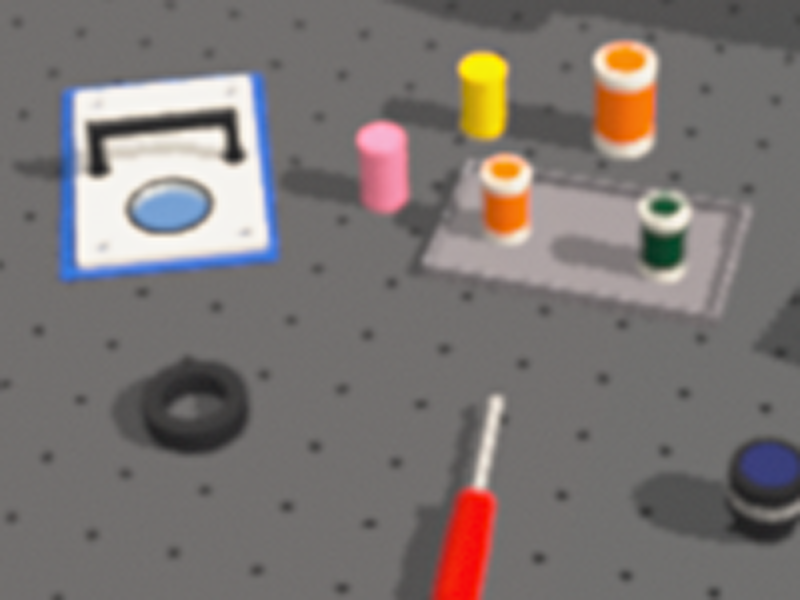

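View pics/c_scene_h.png

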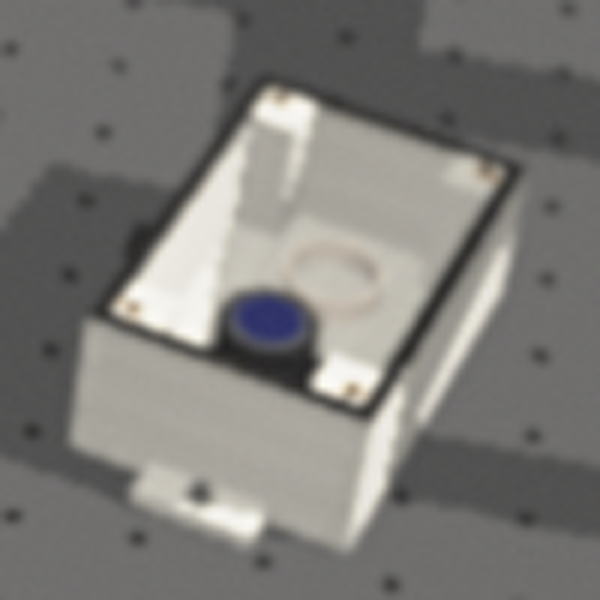

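View pics/c_side_h.png

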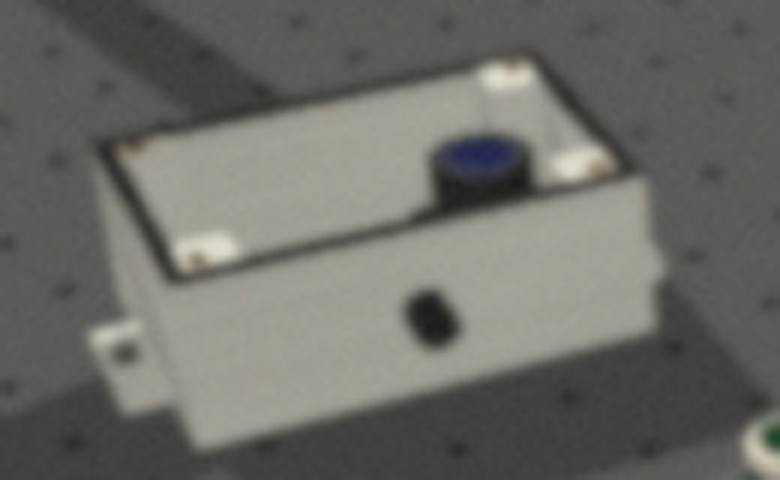

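View pics/c_side_t.png

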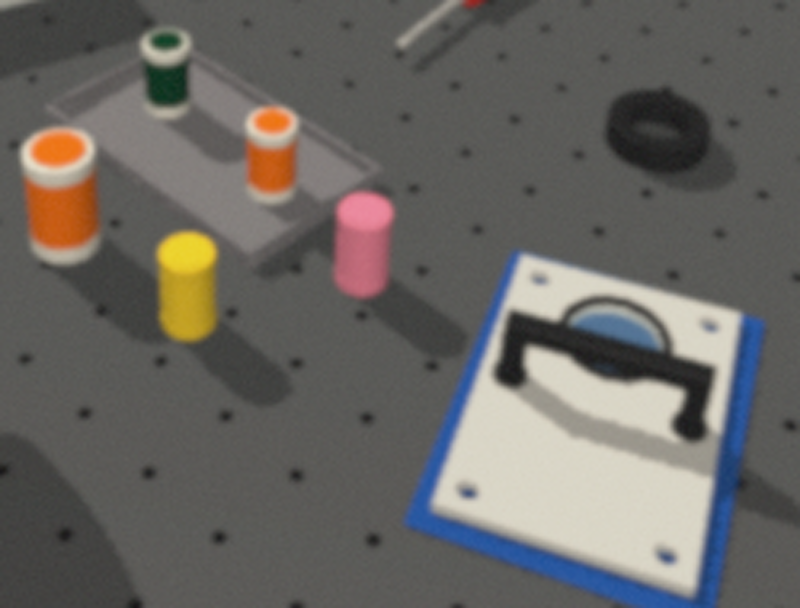

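The crop confirms the choice: the small orange one, with a green one beside it in the same tray. The larger orange is outside the tray. Next, coarse positions from two views.

```bash
python3 - <<'E'
from h import *
a=cam('scene');b=cam('side')
def S(x,y): return (190+x/4,180+y/4)
def H(x,y): return (400+x/6,200+y/6)
def G(x,y): return (150+x/6,180+y/6)
def W(x,y): return (230+x/3.2,240+y/3.2)
P={}
for n,u,v,z in [('freshtop',(315.8,221.9),(314.8,277.6),53),('spenttop',(355.7,231.1),(281.5,252.4),53),('big',(345.8,194.4),(247.8,286.1),0),('yel',S(484,68),W(188,252),0),('pink',S(382,138),W(365,212),0),
 ('thr_a',H(280,96),G(132,148),70),('thr_b',H(488,172),G(515,65),70),('thr_c',H(131,308),G(198,259),70),('thr_d',H(352,390),G(597,168),70),('lenstop',H(268,322),G(483,152),60),
 ('ring+',H(337,278),None,22),
 ('hole fl',S(98,103),W(467,491),9),('hole fr',S(231,91),W(540,279),9),('hole nl',S(103,246),W(666,554),9),('hole nr',S(245,231),W(709,326),9),
 ('bar L',S(95,132),W(705,378),45),('bar R',S(232,118),W(520,322),45),('window',S(170,205),None,12),
 ('splens',S(768,462),(314.8,205.8),46)]:
    if v: 
        p,e=two(a,u,b,v); print(n,p.round(1),'gap',round(e,1),end=' ')
    print(n,onz(a,u,z).round(1), onz(b,v,z).round(1) if v else '')
E
```

```text
freshtop [536.2 -43.8  52.5] gap 0.4 freshtop [536.6 -43.5  53. ] [535.8 -44.4  53. ]
spenttop [545.3  61.9  52.3] gap 0.3 spenttop [545.9  62.1  53. ] [544.7  60.9  53. ]
big [420.9   6.8  66.5] gap 0.1 big [333.  -12.5   0. ] [467.4  76.4   0. ]
yel [431.4 -87.5  46.7] gap 2.6 yel [ 370.2 -104.3    0. ] [464.3 -50.7   0. ]
pink [ 521.4 -130.5   47. ] gap 2.5 pink [ 464.4 -149.6   -0. ] [562.7 -97.3   0. ]
thr_a [453.  287.   93.2] gap 38.0 thr_a [448.1 275.8  70. ] [472.2 360.7  70. ]
thr_b [585.9 328.2 111.6] gap 93.4 thr_b [476. 365.  70.] [620.7 319.4  70. ]
thr_c [486.1 261.2  25.8] gap 103.2 thr_c [598.  233.1  70. ] [447.6 270.2  70. ]
thr_d [622.3 304.9  44.3] gap 51.5 thr_d [623.1 322.3  70. ] [592.3 227.4  70. ]
lenstop [579.8 286.2  58.5] gap 1.1 lenstop [580.8 286.5  60. ] [578.2 283.   60. ]
ring+ [502.3 311.8  22. ] 
hole fl [ 465.5 -309.    10.3] gap 88.9 hole fl [ 488.3 -347.1    9. ] [ 445.6 -269.     9. ]
hole fr [ 527.2 -235.3   68.4] gap 10.9 hole fr [ 452.  -262.8    9. ] [ 584.1 -207.9    9. ]
hole nl [ 543.4 -330.   -71.3] gap 0.7 hole nl [ 627.2 -285.     9. ] [ 483.7 -352.5    9. ]
hole nr [ 604.  -247.2    6.2] gap 94.8 hole nr [ 589.6 -201.7    9. ] [ 620.8 -291.5    9. ]
bar L [ 556.4 -318.9   41.1] gap 4.7 bar L [ 560.2 -314.3   45. ] [ 553.9 -322.5   45. ]
bar R [ 520.8 -235.6   42.1] gap 4.0 bar R [ 523.2 -232.3   45. ] [ 519.1 -239.    45. ]
window [ 581.  -256.7   12. ] 
splens [740.4 166.   45.5] gap 0.8 splens [740.6 166.3  46. ] [739.7 164.8  46. ]
```

```bash
cat >> h.py <<'E'
def move(s,p,ang,alt=False):
    """shift+rotvec(deg) in tool axes to reach TCP p with tool x down and tool y at world angle ang (deg)"""
    T=toolT(s); a=np.radians(ang); y=np.array([np.cos(a),np.sin(a),0]); x=np.array([0,0,-1.]); z=np.cross(x,y)
    R=np.c_[x,y,z]; d=T[:3,:3].T@(np.array(p)-T[:3,3]); w=Ro.from_matrix(T[:3,:3].T@R).as_rotvec(degrees=True)
    return d.round(1),w.round(2)
E
python3 - <<'E'
from h import *
s=r.sense();T=toolT(s);print(T.round(3)); y=T[:3,1];print(np.degrees(np.arctan2(y[1],y[0])))
for ang in (74,-106): print(ang,move(s,(500,312,250),ang))
E
```

```text
[[-0.00000e+00  4.28000e-01  9.04000e-01  2.67066e+02]
 [-1.00000e-03  9.04000e-01 -4.28000e-01  5.64656e+02]
 [-1.00000e+00 -1.00000e-03  0.00000e+00  2.30710e+02]
 [ 0.00000e+00  0.00000e+00  0.00000e+00  1.00000e+00]]
64.68677114423375
74 (array([ -19.1, -128.8,  318.6]), array([-9.31, -0.  ,  0.06]))
-106 (array([ -19.1, -128.8,  318.6]), array([1.7069e+02, 9.0000e-02, 1.0000e-02]))
```

Call:
{"fn": "drive_tool", "kwargs": {
  "rows": [-19,-40,120,-4,0,0,100,-19,-100,240,-9.3,0,0,60,-19,-129,319,-9.3,0,0,60,-19,-129,319,-9.3,0,0,60,-19,-129,319,-9.3,0,0,60,-19,-129,319,-9.3,0,0,60,-19,-129,319,-9.3,0,0,60,-19,-129,319,-9.3,0,0,60]
}}

```text
clock: 1.15
eef_pos: [499.8, 311.9, 249.6]
tcp_rot: [-2.186, 1.569, -2.466]
contact_force: [0.1, -0.6, 0.1]
opening: 0.597
```

```bash
python3 - <<'E'
from h import *
im,c,s=snap('wrist','w1.png'); print(s['eef_pos'],s['qvel'].round(3),s['opening'],c['T'].round(2)[:3,3]); print(c['T'][:3,:3].round(4).tolist())
E
```

```text
[499.84089741 311.88048852 249.57748082] [ 0.019 -0.002  0.002  0.001 -0.001 -0.001] 0.597219860104082 [421.52 333.32 393.01]
[[0.2772, 0.912, 0.3022], [0.9608, -0.2627, -0.0887], [-0.0015, 0.3149, -0.9491]]
```

View pics/w1.png

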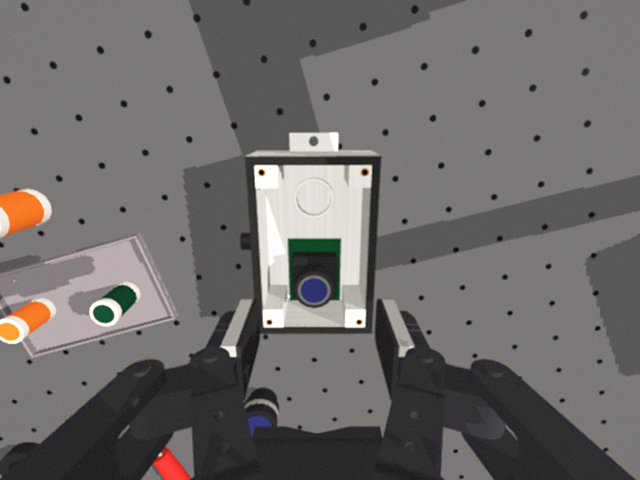

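Wrist view: the housing is seen whole, with four brass threads at about (262,173), (365,173), (269,322) and (360,322). The white ring is at (314,196) and the lens at (314,289). The fresh cartridge's top is at (12,330) and the spent one's at (104,313).

```bash
python3 - <<'E'
from h import *
im=cv2.imread('pics/w1.png')[:,:,::-1].copy()
s=r.sense(); c=cam('wrist',s)   # arm at rest since the picture
h=cv2.cvtColor(im,cv2.COLOR_RGB2HSV)
pts=[]
for (x,y) in [(262,173),(365,173),(269,322),(360,322)]:
    w=7; p=im[y-w:y+w+1,x-w:x+w+1].astype(float); 
    wt=np.clip(p.max((0,1)).mean()*.7-p.mean(2),0,None); yy,xx=np.mgrid[-w:w+1,-w:w+1]
    # nearest comp
    m=(wt>0).astype(np.uint8); n,l,st,ce=cv2.connectedComponentsWithStats(m); i=min(range(1,n),key=lambda k:np.hypot(*(ce[k]-w)) )
    k=wt*(l==i); u=(x+(xx*k).sum()/k.sum(),y+(yy*k).sum()/k.sum()); P=onz(c,u,70); pts.append(P[:2]); print(np.round(u,1),st[i],P.round(1))
pts=np.array(pts)
print('dists',[np.linalg.norm(pts[i]-pts[j]).round(1) for i,j in [(0,1),(2,3),(0,2),(1,3)]],'exp 92 92 152 152')
# order t3? lens end + : px (269,322),(360,322). 
C=pts.mean(0); X=(pts[2]+pts[3]-pts[0]-pts[1]);yaw=np.degrees(np.arctan2(X[1],X[0])); print('centre',C,'yaw',yaw)
u=X/np.linalg.norm(X); print('pocket exp',C-42*u,'lens exp',C+45*u)
print('ring', onz(c,(314.3,196),22), 'lens',onz(c,(314,289.5),60))
for b,st in blobs(im,(5,150,120),(18,255,255),15)[0]: print('or',b,st, onz(c,b,53).round(1))
crop(im,230,140,170,200,3,'w1c.png')
crop(im,0,170,190,190,3,'w1d.png')
E
```

```text
[261.1 172.1] [ 3  3  7  7 37] [447.  273.7  70. ]
[364.4 171.8] [ 3  2  8  8 49] [472.3 362.6  70. ]
[268.9 321.8] [ 5  5  5  5 22] [593.6 232.2  70. ]
[358.7 321.6] [ 3  5  6  5 23] [618.9 321.   70. ]
dists [np.float64(92.4), np.float64(92.4), np.float64(152.4), np.float64(152.4)] exp 92 92 152 152
centre [532.93769775 297.36292196] yaw -15.834990917083806
pocket exp [492.53153346 308.82337079] lens exp [576.23001663 285.08386964]
ring [489.7002386  310.47257231  22.        ] lens [575.90601179 285.48335452  60.        ]
or [ 21.2 210. ] [   0  191   44   45 1295] [420.   37.8  53. ]
or [ 33.1 314.4] [  9 302  41  31 647] [524.2  -9.5  53. ]
or [  8.5 331.3] [  0 323  19  17 260] [535.2 -44.4  53. ]
```

View pics/w1c.png

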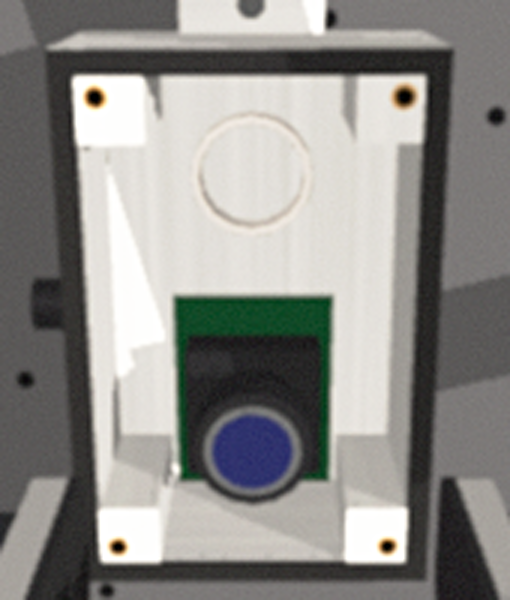

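```bash
python3 - <<'E'
from h import *
s=r.sense(); print(move(s,(536,-44,160),74.2))
E
```

```text
(array([  89.9, -332.4,  133.1]), array([-0.18, -0.04,  0.07]))
```

Call:
{"fn": "drive_tool", "kwargs": {
  "rows": [0,-60,24,0,0,0,60,0,-120,48,0,0,0,60,20,-180,72,0,0,0,60,40,-240,96,0,0,0,60,60,-290,116,0,0,0,60,80,-320,128,0,0,0,60,90,-332,133,0,0,0,60,90,-332,133,-0.2,0,0,60,90,-332,133,-0.2,0,0,60,90,-332,133,-0.2,0,0,60]
}}

```text
clock: 2.45
eef_pos: [536.4, -42.3, 160.7]
tcp_rot: [-1.143, 1.57, -1.416]
contact_force: [-0.0, -0.3, 0.4]
opening: 0.597
```

```bash
python3 - <<'E'
from h import *
im,c,s=snap('wrist','w2.png'); print(s['eef_pos'],s['qvel'].round(3))
for b,st in blobs(im,(5,150,120),(18,255,255),15)[0]: print('or',b,st, onz(c,b,53).round(1))
print(move(s,(536,-44,24),74.2))
E
```

```text
[536.41464251 -42.3369232  160.71724533] [-0.006  0.002  0.003 -0.002 -0.001 -0.002]
or [345.6  41.7] [ 321   13   51   59 2347] [416.9   8.3  53. ]
or [331.9  80. ] [315  63  41  25 208] [435.4  -5.4  53. ]
or [316.5 214.4] [300 208  34  17 263] [517.8 -38.9  53. ]
or [316.1 238.5] [302 225  29  28 650] [535.4 -44.2  53. ]
(array([136.7,  -1.6,  -0. ]), array([0.11, 0.02, 0.05]))
```

View pics/w2.png

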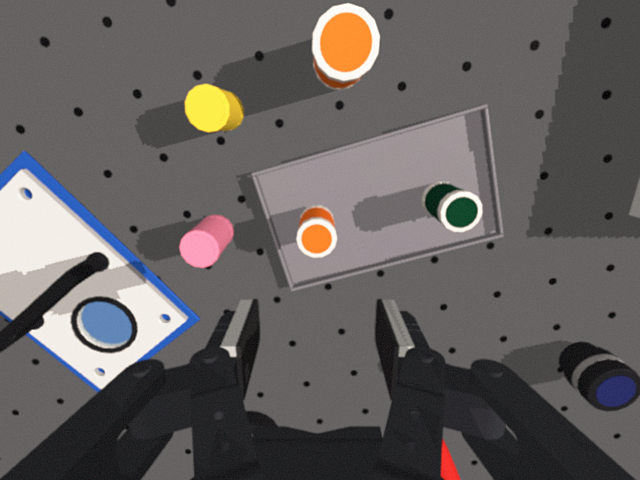

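Wrist view 2: the fresh cartridge's disc is at (316,238), giving (535.4, -44.2). That agrees with the scene and side fix to within 1 mm. Its neighbours are pink (205,243) and green (462,210), with room for the fingers at 60 % opening. Descend and grip.

Call:
{"fn": "drive_tool", "kwargs": {
  "rows": [50,-1.7,0.5,0,0,0,60,95,-1.7,0.5,0,0,0,60,125,-1.7,0.5,0,0,0,60,136.5,-1.7,0.5,0,0,0,60,136.5,-1.7,0.5,0,0,0,60,136.5,-1.7,0.5,0,0,0,10,136.5,-1.7,0.5,0,0,0,10,136.5,-1.7,0.5,0,0,0,10,136.5,-1.7,0.5,0,0,0,10,136.5,-1.7,0.5,0,0,0,10],
  "newtons": 30
}}

```text
clock: 3.75
eef_pos: [537.5, -44.4, 25.6]
tcp_rot: [-0.094, 1.568, -0.368]
contact_force: [-1.3, 0.7, 6.5]
opening: 0.34
```

```bash
python3 - <<'E'
from h import *
im,c,s=snap('wrist','w3.png'); print(s['eef_pos'],s['opening'],s['contact_force'])
E
```

```text
[537.46361191 -44.42373879  25.57688201] 0.3398120292854237 [-1.25499079  0.71772791  6.54385241]
```

View pics/w3.png

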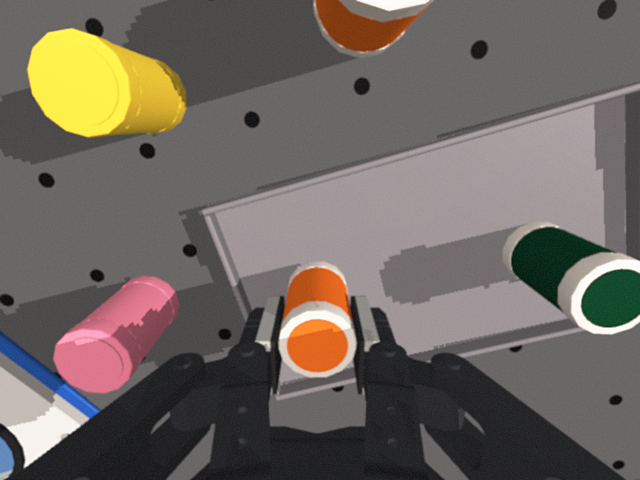

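Gripped (opening 0.34 × 85 = 29 mm; the orange disc at (318,345) sits upright between the pads). Lift it and move it above the pocket.

Call:
{"fn": "drive_tool", "kwargs": {
  "rows": [-20,0,0,0,0,0,10,-60,0,0,0,0,0,10,-110,0,0,0,0,0,10,-140,0,0,0,0,0,10,-140,0,0,0,0,0,10]
}}

```text
clock: 4.42
eef_pos: [538.9, -44.5, 168.7]
tcp_rot: [0.096, 1.562, -0.178]
contact_force: [0.0, -0.7, -0.4]
opening: 0.342
```

```bash
python3 - <<'E'
from h import *
s=r.sense(); print(s['eef_pos'],s['opening'],s['contact_force']); print(move(s,(491.5,309.5,165),74.2))
E
```

```text
[538.92534771 -44.48579777 168.68976776] 0.342495464053535 [ 0.02152715 -0.69292568 -0.41574743]
(array([   2.8,  327.9, -141.5]), array([ 0.1 ,  0.49, -0.05]))
```

Call:
{"fn": "drive_tool", "kwargs": {
  "rows": [0,40,-18,0,0.5,0,10,0,95,-42,0,0.5,0,10,0,150,-66,0,0.5,0,10,0,205,-90,0,0.5,0,10,2,260,-113,0,0.5,0,10,2,305,-132,0,0.5,0,10,3,328,-141.5,0,0.5,0,10,3,328,-141.5,0,0.5,0,10,3,328,-141.5,0,0.5,0,10,3,328,-141.5,0,0.5,0,10]
}}

```text
clock: 5.68
eef_pos: [491.6, 308.4, 164.5]
tcp_rot: [2.716, 1.57, 2.44]
contact_force: [0.0, -0.4, -0.5]
opening: 0.337
```

```bash
python3 - <<'E'
from h import *
im,c,s=snap('wrist','w4.png'); print(s['eef_pos'],s['opening'],s['contact_force'],s['qvel'].round(3)); print(move(s,(491.5,309.5,80),74.2))
E
```

```text
[491.58043334 308.4078015  164.48021202] 0.33718898152747845 [ 0.01099094 -0.42983876 -0.54470594] [-0.001 -0.004 -0.003  0.003  0.002  0.003]
(array([84.5,  1. , -0.3]), array([ 0.03, -0.03, -0.01]))
```

View pics/w4.png

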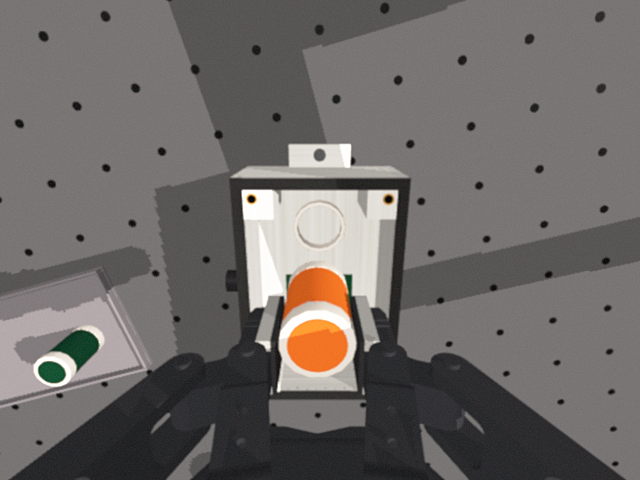

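Wrist view 4: the cartridge is held upright, its disc at (318,345). The ring is visible at (319,225), still ahead in the image. I'll measure both.

```bash
cat > m.py <<'E'
from h import *
def disc(im,c,s):
    h=cv2.cvtColor(im,cv2.COLOR_RGB2HSV); m=cv2.inRange(h,np.array((5,150,120)),np.array((18,255,255))); m[:312]=0
    cn=max(cv2.findContours(m,0,1)[0],key=cv2.contourArea); e=cv2.fitEllipse(cv2.convexHull(cn)); P=onz(c,e[0],s['eef_pos'][2]+27.4)
    d=toolT(s)[:3,:3].T@(P-s['eef_pos']); return e,P,d
E
python3 - <<'E'
from m import *
im=cv2.imread('pics/w4.png')[:,:,::-1].copy(); s=r.sense(); c=cam('wrist',s)
e,P,d=disc(im,c,s); print(e,P.round(1),d.round(2))
crop(im,230,180,180,100,4.4,'w4c.png')
print('ring',onz(c,(319.5,225),22).round(1))
pp=[onz(c,u,70)[:2] for u in [(251.3,198.7),(388,198.8)]]; print(np.round(pp,1))
E
```

```text
((317.0150146484375, 345.3528137207031), (51.69000244140625, 59.885746002197266), 89.68856048583984) [489.9 307.7 192.1] [-27.4   -1.31  -1.58]
ring [490.9 309.6  22. ]
[[447.5 273.6]
 [472.8 362.4]]
```

View pics/w4c.png

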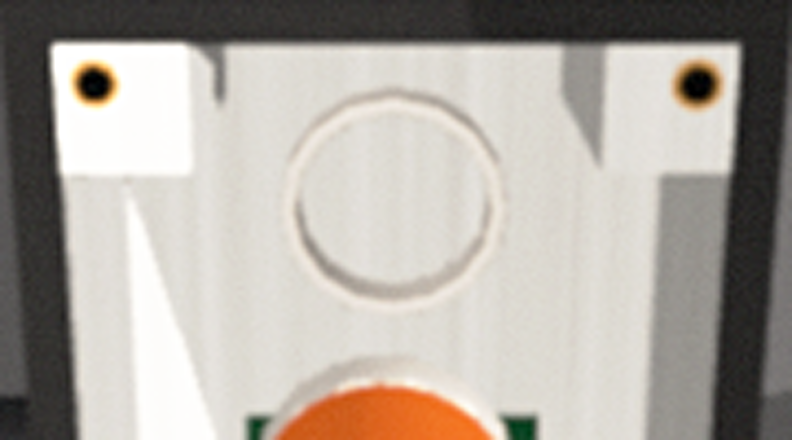

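Call:
{"fn": "drive_tool", "kwargs": {
  "rows": [10,1.8,1.8,0,0,0,10,50,1.8,1.8,0,0,0,10,85,1.8,1.8,0,0,0,10,105,1.8,1.8,0,0,0,10,110,1.8,1.8,0,0,0,10,110,1.8,1.8,0,0,0,10,110,1.8,1.8,0,0,0,10]
}}

```text
clock: 6.6
eef_pos: [494.6, 310.1, 55.6]
tcp_rot: [1.163, 1.569, 0.888]
contact_force: [0.2, -0.1, 0.1]
opening: 0.341
```

```bash
python3 - <<'E'
from m import *
im,c,s=snap('wrist','w5.png'); print(s['eef_pos'],s['opening'],s['contact_force'],s['qvel'].round(3)); print(move(s,(492.5,310,33),74.2))
e,P,d=disc(im,c,s); print(e,P.round(1),d.round(2))
crop(im,220,190,200,200,3,'w5c.png')
im=grab_frame('scene'); crop(im,400,180,110,110,6,'s5.png')
E
```

```text
[494.57915238 310.10682241  55.58391173] 0.34092561999186377 [ 0.24367473 -0.11888484  0.10899682] [ 0.004 -0.005 -0.     0.001 -0.002 -0.   ]
(array([22.6, -0.7, -2. ]), array([ 0.01,  0.04, -0.1 ]))
((316.9231872558594, 345.2841491699219), (51.66835403442383, 59.62303924560547), 89.52081298828125) [492.6 309.2  83. ] [-27.4   -1.34  -1.61]
```

View pics/w5c.png

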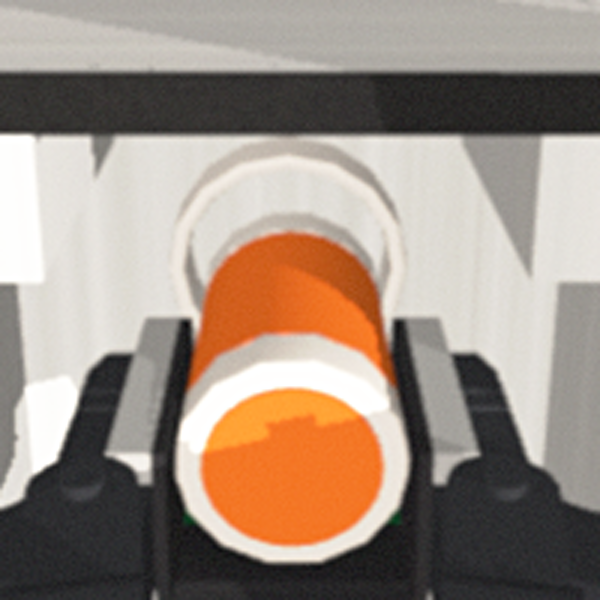

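View pics/s5.png

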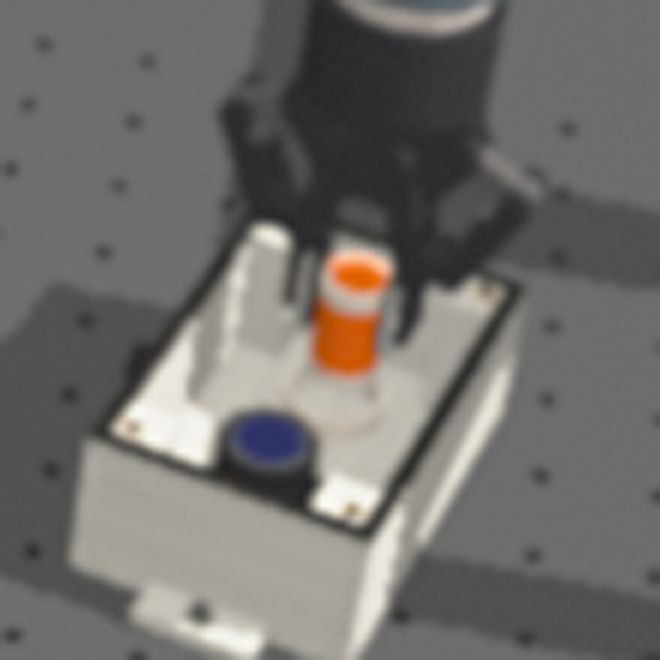

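```bash
python3 - <<'E'
from m import *
s=r.sense(); c=cam('wrist',s); R=toolT(s)[:3,:3]
f=lambda x,y:(220+x/3,190+y/3)
A=onz(c,f(288,141),22)+21.5*R[:,2]; A2=onz(c,f(288,155),22)+18.5*R[:,2]; B=onz(c,f(290,213),s['eef_pos'][2]-22.6)+15*R[:,2]
print(A,A2,B, (R.T@((A+A2)/2-B)).round(2))
E
```

```text
[490.44586591 309.45111438  22.01652753] [490.01871311 309.56675603  22.01422137] [493.00789209 309.06660555  32.9976723 ] [10.98 -0.35 -2.8 ]
```

The grey band above the ring's rim is its outer wall. Allowing for that, the ring centre is (492.9, 308.8), matching the thread-based value, and the cartridge bottom is within 0.4 mm of it. Lower gently.

Call:
{"fn": "drive_tool", "kwargs": {
  "rows": [4,-0.4,0,0,0,0,10,8,-0.4,0,0,0,0,10,12,-0.4,0,0,0,0,10,16,-0.4,0,0,0,0,10,19,-0.4,0,0,0,0,10,21,-0.4,0,0,0,0,10,21.5,-0.4,0,0,0,0,10,21.5,-0.4,0,0,0,0,10]
}}

```text
clock: 7.7
eef_pos: [494.4, 309.8, 34.1]
tcp_rot: [1.139, 1.569, 0.864]
contact_force: [0.6, -0.2, 0.0]
opening: 0.34
```

```bash
python3 - <<'E'
from m import *
im,c,s=snap('wrist'); print(s['eef_pos'],s['opening'],s['contact_force']); 
crop(im,220,190,200,200,3,'w6c.png')
E
```

```text
[494.44848725 309.81192235  34.1372701 ] 0.3399911681722357 [ 5.66739398e-01 -1.62627831e-01  4.09783850e-04]
```

View pics/w6c.png

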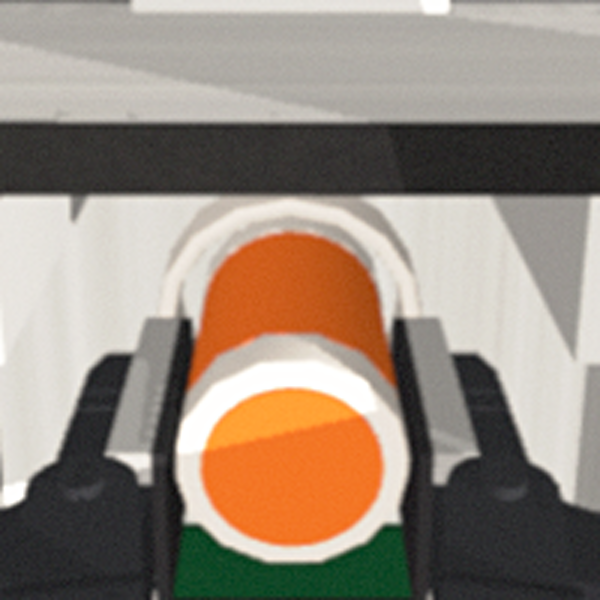

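The base is inside the ring with no contact force yet. Creep down.

Call:
{"fn": "drive_tool", "kwargs": {
  "rows": [0.5,0,0,0,0,0,10,1,0,0,0,0,0,10,1.3,0,0,0,0,0,10,1.3,0,0,0,0,0,10]
}}

```text
clock: 8.25
eef_pos: [494.4, 309.8, 32.8]
tcp_rot: [1.13, 1.569, 0.854]
contact_force: [0.8, 0.5, -0.4]
opening: 0.339
```

Call:
{"fn": "drive_tool", "kwargs": {
  "rows": [0.5,0,0,0,0,0,10,1,0,0,0,0,0,10,1,0,0,0,0,0,10]
}}

```text
clock: 8.62
eef_pos: [494.5, 309.9, 32.6]
tcp_rot: [1.109, 1.569, 0.834]
contact_force: [-2.4, -1.7, 8.1]
opening: 0.342
```

Contact at 8 N, so it stands on the floor. Release, then rise.

Call:
{"fn": "drive_tool", "kwargs": {
  "rows": [-0.3,0,0,0,0,0,34,-0.3,0,0,0,0,0,45,-0.3,0,0,0,0,0,58,-0.3,0,0,0,0,0,58,-0.3,0,0,0,0,0,58,-20,0,0,0,0,0,58,-70,0,0,0,0,0,58,-125,0,0,0,0,0,58,-140,0,0,0,0,0,58,-140,0,0,0,0,0,58]
}}

```text
clock: 9.88
eef_pos: [494.9, 310.0, 174.4]
tcp_rot: [0.947, 1.566, 0.672]
contact_force: [-0.5, -0.2, 0.8]
opening: 0.577
```

```bash
python3 - <<'E'
from m import *
im,c,s=snap('wrist','w7.png'); print(s['eef_pos'],s['opening'],s['contact_force']); 
print(move(s,(539.5,-274,250),24))
E
```

```text
[494.94017011 310.04859929 174.40394172] 0.576551222437962 [-0.46096296 -0.17004681  0.79323194]
(array([ -77.3, -549.6,  201.9]), array([50.22,  0.06, -0.31]))
```

View pics/w7.png

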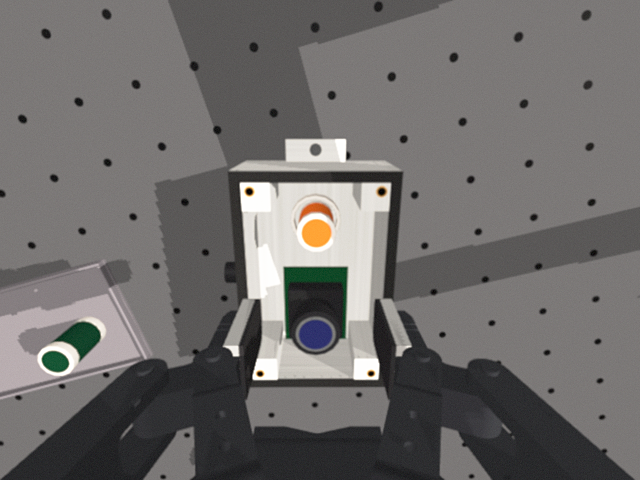

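The cartridge stands upright in the ring (disc (316,233), ring (316,215)). Now to the cover.

Call:
{"fn": "drive_tool", "kwargs": {
  "rows": [-30,-55,20,6,0,0,60,-60,-110,40,14,0,0,60,-77,-165,60,22,0,0,60,-77,-220,80,30,0,0,60,-77,-275,100,38,0,0,60,-77,-330,120,44,0,0,60,-77,-385,140,50,0,0,60,-77,-440,160,50,0,0,60,-77,-490,180,50,0,0,60,-77,-530,195,50,0,0,60]
}}

```text
clock: 11.18
eef_pos: [536.5, -255.5, 246.5]
tcp_rot: [3.118, 1.567, 1.969]
contact_force: [0.4, 0.3, -0.2]
opening: 0.604
```

```bash
python3 - <<'E'
from m import *
s=r.sense(); print(s['eef_pos'],move(s,(539.5,-274,220),24))
E
```

```text
[ 536.47244325 -255.49877669  246.49492552] (array([26.4, -4.8, 18.2]), array([ 0.16, -0.2 , -0.  ]))
```

Call:
{"fn": "drive_tool", "kwargs": {
  "rows": [20,-5,18,0,-0.2,0,60,26,-5,18,0,-0.2,0,60,26,-5,18,0,-0.2,0,60,26,-5,18,0,-0.2,0,60]
}}

```text
clock: 11.68
eef_pos: [539.4, -272.7, 220.5]
tcp_rot: [2.693, 1.57, 1.545]
contact_force: [-0.0, -0.2, 0.3]
opening: 0.595
```

```bash
python3 - <<'E'
from m import *
im,c,s=snap('wrist','w8.png'); print(s['eef_pos'],s['qvel'].round(3),s['tcp_rot'])
E
```

```text
[ 539.41699233 -272.65480171  220.49240577] [-0.002 -0.008 -0.008 -0.    -0.    -0.004] [2.69262672 1.57043724 1.5448661 ]
```

View pics/w8.png

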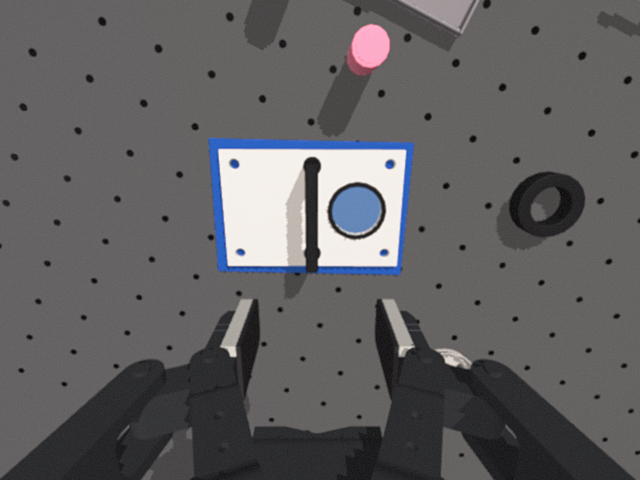

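Wrist view 8: the cover is level in the image, with holes at (234,163), (390,163), (240,252) and (384,253). The window at (356,211) is toward tool +y, and the bar runs along column 312.

```bash
python3 - <<'E'
from m import *
im=cv2.imread('pics/w8.png')[:,:,::-1].copy(); s=r.sense(); c=cam('wrist',s)
g=im.min(2).astype(float); pts=[]
for (x,y) in [(234,163),(390,163),(384,253),(240,252)]:
    w=8; p=g[y-w:y+w+1,x-w:x+w+1]; k=np.clip(200-p,0,None); n,l,st,ce=cv2.connectedComponentsWithStats((k>0).astype(np.uint8)); i=min(range(1,n),key=lambda j:np.hypot(*(ce[j]-w)))
    m=(l==i); yy,xx=np.nonzero(m); u=(x-w+(xx.min()+xx.max())/2,y-w+(yy.min()+yy.max())/2); P=onz(c,u,9); pts.append(P[:2]); print(np.round(u,1),st[i],P.round(1))
p=np.array(pts); print([np.linalg.norm(p[i]-p[j]).round(1) for i,j in [(0,1),(3,2),(0,3),(1,2)]])
X=p[1]+p[2]-p[0]-p[3]; yaw=np.degrees(np.arctan2(X[1],X[0])); C=p.mean(0); print('cover',C,yaw)
# bar: dark columns at mid rows
gr=im.max(2)
for y in range(185,240,10):
    xs=[x for x in range(295,330) if gr[y,x]<70]; print(y,min(xs),max(xs),onz(c,((min(xs)+max(xs))/2,y),50).round(1))
print(move(s,(C[0],C[1],60),yaw))
E
```

```text
[234. 163.] [ 3  3 11 11 93] [ 447.2 -266.9    9. ]
[390. 164.] [ 3  4 11 11 93] [ 586.4 -205.4    9. ]
[384.  252.5] [ 3  4 11  8 67] [ 623.8 -289.4    9. ]
[240.  251.5] [ 3  4 11  8 65] [ 484.3 -350.8    9. ]
[np.float64(152.1), np.float64(152.3), np.float64(91.8), np.float64(91.9)]
cover [ 535.43330614 -278.15052842] 23.789809962788773
185 306 316 [ 522.2 -249.2   50. ]
195 306 316 [ 525.8 -257.4   50. ]
205 306 316 [ 529.4 -265.6   50. ]
215 307 329 [ 539.  -271.5   50. ]
225 307 316 [ 537.4 -282.5   50. ]
235 306 316 [ 540.8 -291.4   50. ]
(array([160.8,  -6.1,   3.1]), array([ 0.45,  0.01, -0.03]))
```

Cover at (535.4, -278.2), yaw 23.8°. Hole spacings are 152.1, 152.3, 91.8 and 91.9, which matches the drawing, and the bar line passes through that centre. Descend over the handle with the jaws across it.

Call:
{"fn": "drive_tool", "kwargs": {
  "rows": [50,-5,3,0.4,0,0,60,100,-5,3,0.4,0,0,60,140,-5,3,0.4,0,0,60,150,-5,3,0.4,0,0,60,150,-5,3,0.4,0,0,60,150,-5,3,0.4,0,0,60]
}}

```text
clock: 12.48
eef_pos: [537.7, -278.2, 72.8]
tcp_rot: [0.752, 1.567, -0.402]
contact_force: [-0.6, -0.4, -0.6]
opening: 0.599
```

```bash
python3 - <<'E'
from m import *
im,c,s=snap('wrist','w9.png'); print(s['eef_pos'],s['qvel'].round(3)); print(move(s,(535.4,-278.1,25),23.8))
E
```

```text
[ 537.66959939 -278.15320274   72.83215659] [-0.002 -0.003  0.002 -0.001 -0.003  0.   ]
(array([47.8, -2.2, -1.1]), array([ 0.05,  0.15, -0.14]))
```

View pics/w9.png

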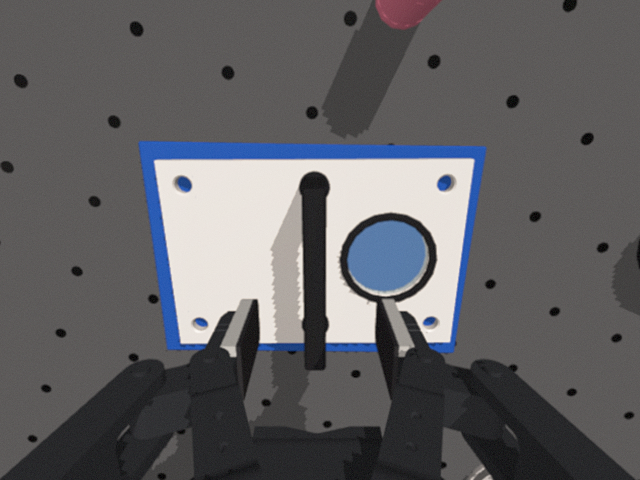

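```bash
python3 - <<'E'
from m import *
s=r.sense(); c=cam('wrist',s)
p=np.array([onz(c,u,9)[:2] for u in [(183,184),(446,183.5),(430.5,322.5),(200.5,323)]]); print(p.round(1),p.mean(0))
e=[onz(c,u,50) for u in [(314,175),(315.5,369)]];print(e,np.mean(e,0), np.linalg.norm(e[0]-e[1]))
print(move(s,(*p.mean(0),25),23.8))
E
```

```text
[[ 447.3 -267. ]
 [ 586.2 -205.5]
 [ 623.5 -289.3]
 [ 484.8 -350.7]] [ 535.42193477 -278.13323898]
[array([ 512.29107674, -226.37181335,   50.        ]), array([ 555.93739175, -324.03800566,   50.        ])] [ 534.11423424 -275.20490951   50.        ] 106.97516503791603
(array([47.8, -2.1, -1. ]), array([ 0.04,  0.15, -0.14]))
```

Call:
{"fn": "drive_tool", "kwargs": {
  "rows": [20,-1.3,-1,0,0.1,-0.1,60,40,-1.3,-1,0,0.1,-0.1,60,47,-1.3,-1,0,0.1,-0.1,60,47,-1.3,-1,0,0.1,-0.1,60,47,-1.3,-1,0,0.1,-0.1,30,47,-1.3,-1,0,0.1,-0.1,5,47,-1.3,-1,0,0.1,-0.1,0,47,-1.3,-1,0,0.1,-0.1,0,47,-1.3,-1,0,0.1,-0.1,0,47,-1.3,-1,0,0.1,-0.1,0],
  "newtons": 90
}}

```text
clock: 13.78
eef_pos: [536.5, -278.1, 26.5]
tcp_rot: [0.664, 1.569, -0.491]
contact_force: [-1.7, -0.1, 5.8]
opening: 0.122
```

```bash
python3 - <<'E'
from m import *
im,c,s=snap('wrist','w10.png'); print(s['eef_pos'],s['opening'],s['contact_force'],s['wrist_torque']); print(move(s,(535.4,-278.1,25),23.8))
E
```

```text
[ 536.53262398 -278.05639118   26.50605717] 0.12159338678928179 [-1.66798401 -0.09967934  5.84586335] [0.0967907  0.21654909 0.05267967]
(array([ 1.5, -1.1, -0.4]), array([ 0.05,  0.1 , -0.08]))
```

View pics/w10.png

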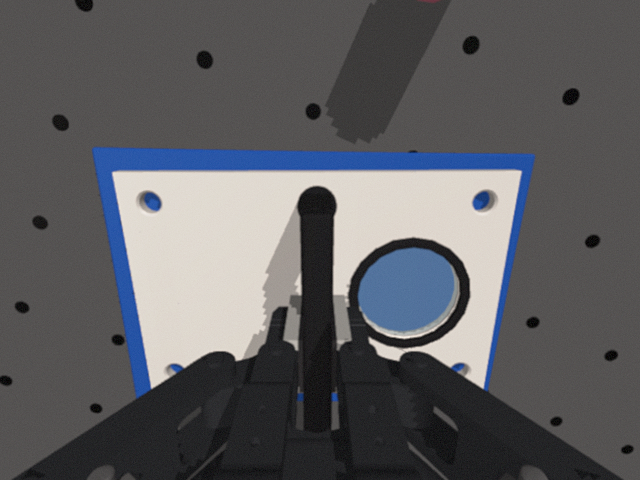

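The bar is gripped (opening 0.12 ≈ 12 mm bar). Far holes are at (149,201) and (483,201), near ones at (175,370) and (459,370). Lift, and see whether the hole pixels stay put.

Call:
{"fn": "drive_tool", "kwargs": {
  "rows": [-5,0,0,0,0,0,0,-15,0,0,0,0,0,0,-35,0,0,0,0,0,0,-60,0,0,0,0,0,0,-80,0,0,0,0,0,0,-80,0,0,0,0,0,0,-80,0,0,0,0,0,0]
}}

```text
clock: 14.7
eef_pos: [536.0, -277.8, 106.4]
tcp_rot: [0.639, 1.569, -0.516]
contact_force: [-1.3, -0.3, -5.2]
opening: 0.12
```

```bash
cat >> m.py <<'E'
def holes(im,guess,thr=150,w=15,sgn=1):
    g=im.min(2).astype(float); out=[]
    for x,y in guess:
        x=int(x);y=int(y);p=g[y-w:y+w+1,x-w:x+w+1]; m=(p<thr).astype(np.uint8)
        n,l,st,ce=cv2.connectedComponentsWithStats(m); i=min(range(1,n),key=lambda j:np.hypot(*(ce[j]-w)))
        out.append((x-w+st[i][0]+(st[i][2]-1)/2,y-w+st[i][1]+(st[i][3]-1)/2,st[i][2],st[i][3]))
    return np.array(out)
E
python3 - <<'E'
from m import *
im,c,s=snap('wrist','w11.png'); print(s['eef_pos'],s['opening'],s['contact_force'],s['wrist_torque'],np.degrees(s['tcp_rot']))
G=[(149,201),(483,201),(459,370),(175,370)]
im0=cv2.imread('pics/w10.png')[:,:,::-1]
print(holes(im0,G)); print(holes(im,G))
E
```

```text
[ 536.03888908 -277.8309801   106.39604037] 0.1195993763236495 [-1.27963997 -0.29538312 -5.15605478] [ 0.04975827  0.05570494 -0.03544734] [ 36.60186106  89.89230117 -29.5491297 ]
[[149.5 201.   24.   21. ]
 [484.  200.   25.   21. ]
 [459.  374.   31.   23. ]
 [175.  374.5  31.   22. ]]
[[149.5 200.5  24.   20. ]
 [484.5 200.   24.   21. ]
 [459.  374.   31.   23. ]
 [175.  374.   31.   23. ]]
```

View pics/w11.png

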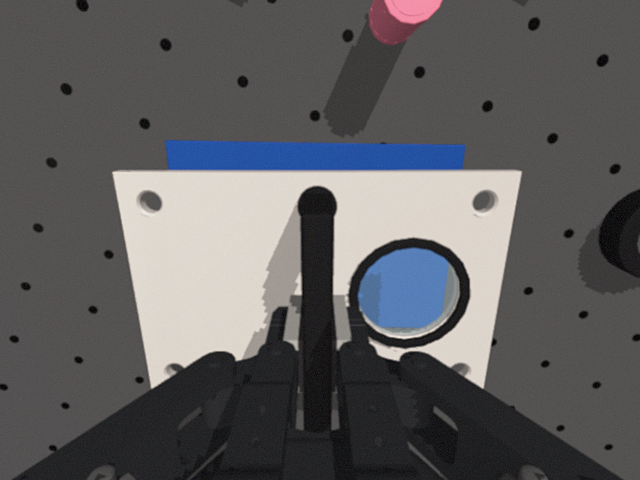

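Rigid and level: the hole pixels moved 0.5 px at most. Compute the cover's pose in the tool frame and the transport move.

```bash
cat >> m.py <<'E'
HC=np.array([532.94,297.36]); HY=-15.83
def coverpose(c,s,H):
    zt=s['eef_pos'][2]-17.5
    p=np.array([onz(c,h[:2],zt)[:2] for h in H[:2]]); d=p[1]-p[0]; L=np.linalg.norm(d); d/=L
    C=p.mean(0)+46*np.array([d[1],-d[0]]); return C,np.degrees(np.arctan2(d[1],d[0])),L
E
python3 - <<'E'
from m import *
s=r.sense(); c=cam('wrist',s); T=toolT(s); ty=np.degrees(np.arctan2(T[1,1],T[0,1]))
C,y,L=coverpose(c,s,[(149.5,200.7),(484.2,200)]); off=T[:3,:3].T@np.r_[C-T[:2,3],0]
print(C,y,L,'tool yaw',ty,'off yz',off)
# near holes check: their lower px edge hidden; centre from width only
# threads from w7 (refit)
im=cv2.imread('pics/w7.png')[:,:,::-1]
E
python3 - <<'E'
from m import *
# refit threads in w7 with the pose then
im=cv2.imread('pics/w7.png')[:,:,::-1]
s7=dict(eef_pos=np.array([494.94017011,310.04859929,174.40394172]),tcp_rot=np.array([0.947,1.566,0.672])); c=cam('wrist',s7)
H=holes(im,[(249,191),(382,191),(260,373),(371,373)],150,6); p=np.array([onz(c,h[:2],70)[:2] for h in H]); print(H,p.round(1),p.mean(0))
X=p[2]+p[3]-p[0]-p[1]; print(np.degrees(np.arctan2(X[1],X[0])),[np.linalg.norm(p[i]-p[j]).round(1) for i,j in [(0,1),(2,3),(0,2),(1,3)]])
E
```

```text
[ 534.64822311 -277.32352268] 23.911743531675576 152.1926073230479 tool yaw 23.851081875624565 off yz [-0.0012393  -0.91907739 -0.79098581]
[[249.  191.    9.    9. ]
 [381.  191.   11.   11. ]
 [259.5 373.    8.    7. ]
 [370.5 373.    8.    7. ]] [[448.1 273.5]
 [473.2 362. ]
 [594.5 231.6]
 [619.9 320.3]] [533.89308902 296.8605867 ]
-15.915730134340546 [np.float64(92.0), np.float64(92.3), np.float64(152.3), np.float64(152.5)]
```

```bash
python3 - <<'E'
from m import *
s=r.sense(); print(move(s,(535.0,295.7,180),-15.95))
E
```

```text
(array([ -74.3,  231.2, -524.7]), array([ 3.98e+01,  3.00e-02, -5.00e-02]))
```

Call:
{"fn": "drive_tool", "kwargs": {
  "rows": [-25,5,-10,0,0,0,0,-60,18,-40,2,0,0,0,-74,36,-80,6,0,0,0,-74,56,-125,10,0,0,0,-74,76,-170,15,0,0,0,-74,96,-215,20,0,0,0,-74,116,-260,25,0,0,0,-74,136,-305,30,0,0,0,-74,155,-350,34,0,0,0,-74,170,-385,36,0,0,0]
}}

```text
clock: 16.0
eef_pos: [534.7, 145.0, 178.8]
tcp_rot: [-0.521, 1.57, -2.305]
contact_force: [-0.0, -0.5, -4.4]
opening: 0.118
```

```bash
python3 - <<'E'
from m import *
s=r.sense(); print(s['opening'],move(s,(535.0,295.7,180),-15.95))
E
```

```text
0.11828439761322666 (array([  -1.4,  -31.6, -147.3]), array([3.75, 0.05, 0.03]))
```

Call:
{"fn": "drive_tool", "kwargs": {
  "rows": [-1.4,-8,-35,1,0,0,0,-1.4,-16,-75,2,0,0,0,-1.4,-24,-110,3,0,0,0,-1.4,-29,-135,3.7,0,0,0,-1.4,-31.6,-147,3.7,0,0,0,-1.4,-31.6,-147,3.7,0,0,0,-1.4,-31.6,-147,3.7,0,0,0,-1.4,-31.6,-147,3.7,0,0,0]
}}

```text
clock: 17.0
eef_pos: [535.0, 294.4, 180.0]
tcp_rot: [-0.405, 1.569, -2.255]
contact_force: [-0.1, 0.6, -4.3]
opening: 0.119
```

```bash
python3 - <<'E'
from m import *
im,c,s=snap('wrist','w12.png'); print(s['eef_pos'],s['qvel'].round(3),s['contact_force'],s['opening'])
G=[(149,201),(483,201),(459,370),(175,370)]
print(move(s,(535.0,295.7,180),-15.95))
a=grab_frame('scene'); crop(a,380,120,140,160,3.7,'s12.png')
b=grab_frame('side'); crop(b,140,90,170,170,3.5,'d12.png')
E
```

```text
[534.96540145 294.3775069  179.99108753] [ 0.    -0.002 -0.003 -0.001  0.001  0.001] [-0.06663461  0.61409445 -4.32007383] 0.11906690999109812
(array([-0. , -0.3, -1.3]), array([-0.  ,  0.08,  0.03]))
```

View pics/w12.png

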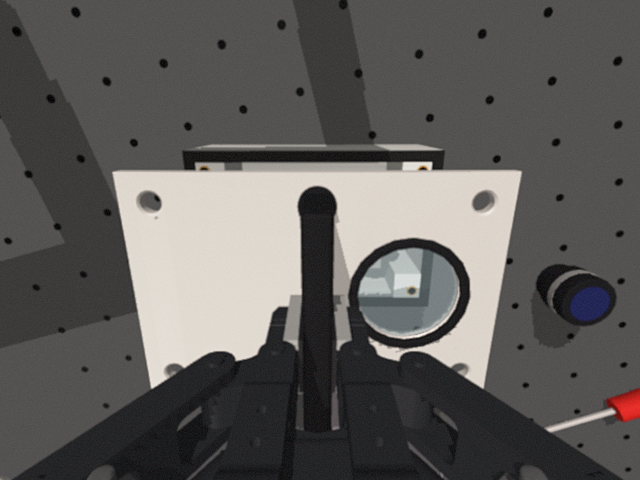

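View pics/s12.png

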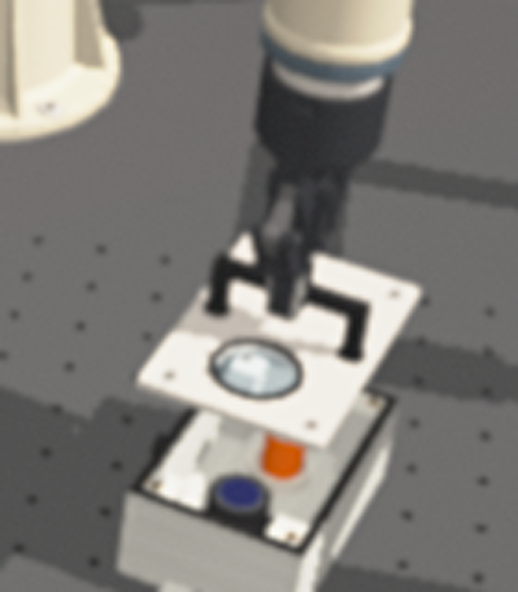

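View pics/d12.png

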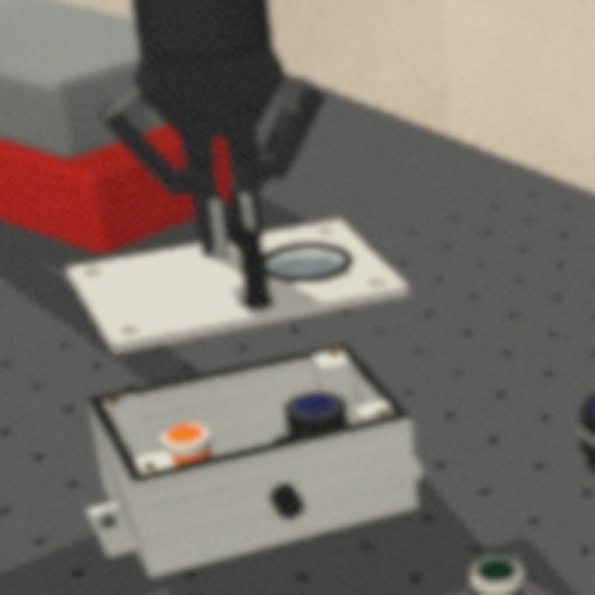

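Wrist view 12: thread3 at (204,168) and thread0 at (423,168) show beyond the cover. Thread1 at (412,291) shows through the window. That gives a fix on the housing in this orientation.

```bash
python3 - <<'E'
from m import *
im=cv2.imread('pics/w12.png')[:,:,::-1]; s=r.sense(); c=cam('wrist',s); T=toolT(s)
H=holes(im,[(150,201),(484,200)]); C,y,L=coverpose(c,s,H); print(H,'cover',C,y,L)
crop(im,190,140,250,60,3.2,'w12a.png'); crop(im,380,270,60,40,8,'w12b.png')
t=[(204,168.5),(423,168.5),(412,291)]; P=np.array([onz(c,u,70)[:2] for u in t]); print(P.round(1))
d=P[1]-P[0]; print(np.linalg.norm(d),np.linalg.norm(P[1]-P[2]),np.degrees(np.arctan2(d[1],d[0])),'centre',(P[0]+P[2])/2)
E
```

```text
[[149. 201.  25.  21.]
 [483. 200.  23.  21.]] cover [534.6256549  295.31356768] -15.812686274777327 151.90939844185448
[[472.6 364.3]
 [619.6 322.2]
 [593.9 231.2]]
152.940324505169 94.56558256521093 -15.986979679957855 centre [533.2528267  297.73950718]
```

View pics/w12a.png

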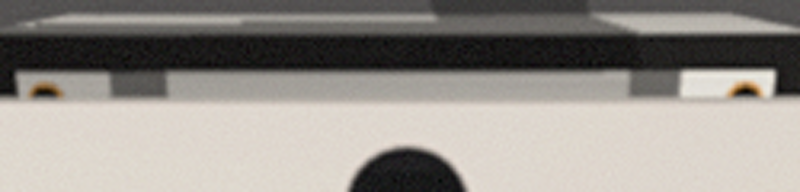

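View pics/w12b.png

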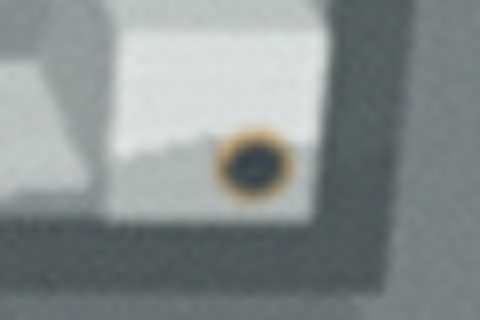

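```bash
python3 - <<'E'
from m import *
s=r.sense(); c=cam('wrist',s); T=toolT(s)
t=[(204.1,171),(422.8,171),(411.75,290.4)]; P=np.array([onz(c,u,70)[:2] for u in t]); print(P.round(1))
d=P[1]-P[0]; print(np.linalg.norm(d),np.linalg.norm(P[1]-P[2]),np.degrees(np.arctan2(d[1],d[0])),'centre',(P[0]+P[2])/2)
# scene + side: threads vs cover holes in the same views
a=cam('scene');b=cam('side')
S=lambda x,y:(380+x/3.7,120+y/3.7); D=lambda x,y:(140+x/3.5,90+y/3.5)
zt=s['eef_pos'][2]-17.5
for nm,pix,cc,f in [('scene thr 3,1,0',[(376,403),(155,485),(290,538)],a,S),('side thr 3,2,0?',[(110,401),(153,462),(338,352),(372,409)],b,D)]:
    print(nm,[onz(cc,f(*q),70)[:2].round(1).tolist() for q in pix])
for nm,pix,cc,f in [('scene holes 3,1,0',[(394,294),(168,375),(311,425)],a,S),('side holes 3,2,0,1',[(93,271),(128,329),(327,230),(377,283)],b,D)]:
    print(nm,[onz(cc,f(*q),zt)[:2].round(1).tolist() for q in pix])
E
```

```text
[[472.  362.7]
 [619.2 320.5]
 [593.8 231.7]]
153.07630481933208 92.32479465402967 -15.986707017453327 centre [532.92040503 297.20792505]
scene thr 3,1,0 [[476.8, 365.8], [597.1, 233.1], [624.6, 321.8]]
side thr 3,2,0? [[471.5, 362.0], [451.2, 273.5], [622.9, 319.3], [590.3, 236.7]]
scene holes 3,1,0 [[479.9, 362.0], [600.5, 231.7], [625.4, 320.8]]
side holes 3,2,0,1 [[474.1, 357.5], [448.1, 269.3], [620.0, 314.4], [592.9, 224.0]]
```

Wrist and scene views agree that the cover should shift about (-2, +2) mm. Apply it and descend partway.

Call:
{"fn": "drive_tool", "kwargs": {
  "rows": [0,-2.4,-1.4,0.1,0,0,0,15,-2.4,-1.4,0.1,0.1,0,0,35,-2.4,-1.4,0.1,0.1,0,0,52,-2.4,-1.4,0.1,0.1,0,0,60,-2.4,-1.4,0.1,0.1,0,0,60,-2.4,-1.4,0.1,0.1,0,0,60,-2.4,-1.4,0.1,0.1,0,0]
}}

```text
clock: 18.02
eef_pos: [533.6, 297.0, 120.7]
tcp_rot: [2.901, 1.569, 1.05]
contact_force: [0.6, -0.0, -4.6]
opening: 0.117
```

```bash
python3 - <<'E'
from m import *
im,c,s=snap('wrist','w13.png'); print(s['eef_pos'],s['qvel'].round(3),s['contact_force'],move(s,s['eef_pos'],-15.95))
H=holes(im,[(150,201),(484,200)]); print(H,'cover',coverpose(c,s,H))
crop(im,340,160,160,190,3.1,'w13b.png');crop(im,130,180,40,40,10,'w13a.png')
a=grab_frame('scene'); cv2.imwrite('pics/s13f.png',a[:,:,::-1]); crop(a,400,170,110,120,5,'s13.png')
b=grab_frame('side'); cv2.imwrite('pics/d13f.png',b[:,:,::-1]);crop(b,155,140,110,110,5.4,'d13.png')
E
```

```text
[533.56399394 297.0426188  120.71724322] [-0.    -0.007 -0.001 -0.    -0.    -0.001] [ 5.62805093e-01 -1.38497010e-03 -4.56526461e+00] (array([0., 0., 0.]), array([-0.09, -0.09, -0.02]))
[[149. 201.  25.  21.]
 [483. 200.  23.  21.]] cover (array([533.19212337, 297.56039577]), np.float64(-15.923347508265811), np.float64(152.02081648728517))
```

View pics/w13.png

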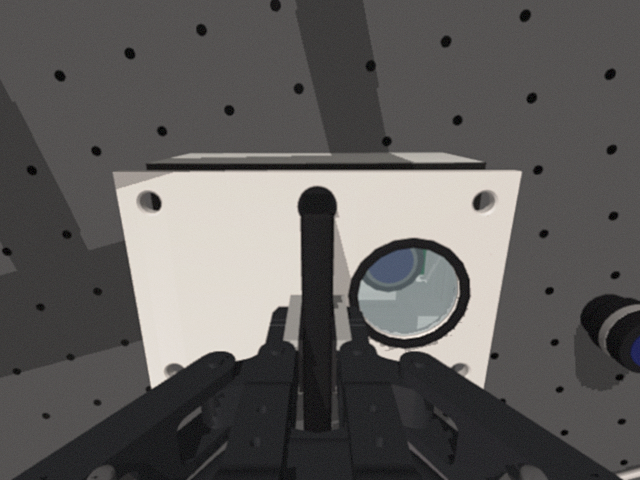

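View pics/s13.png

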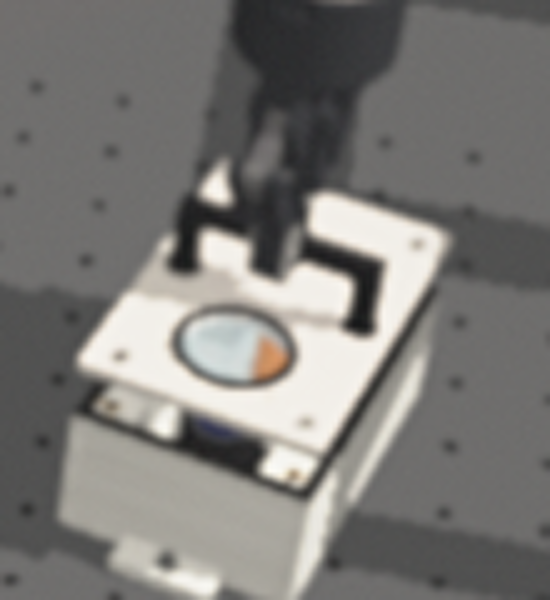

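View pics/d13.png

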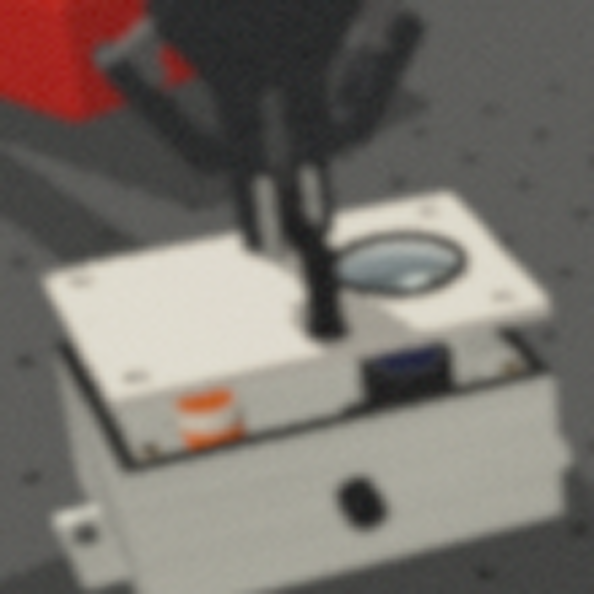

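View pics/w13b.png

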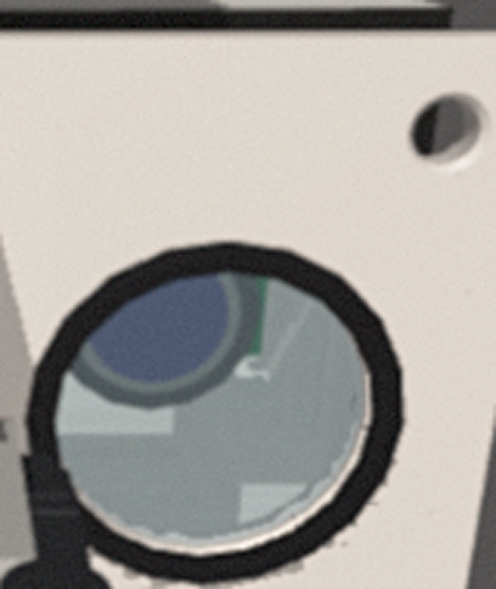

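Well aligned so far: cover (533.2, 297.6) against housing (532.9 to 533.9, 296.9 to 297.2). Underside is now at 97 mm, so lower by 17 mm to 80.

Call:
{"fn": "drive_tool", "kwargs": {
  "rows": [5,0,0,0,-0.1,0,0,10,0,0,0,-0.1,0,0,14,0,0,0,-0.1,0,0,16,0,0,0,-0.1,0,0,16.5,0,0,0,-0.1,0,0,16.5,0,0,0,-0.1,0,0,16.5,0,0,0,-0.1,0,0]
}}

```text
clock: 19.05
eef_pos: [533.6, 297.1, 104.5]
tcp_rot: [1.732, 1.57, -0.119]
contact_force: [-0.3, 0.7, -4.4]
opening: 0.119
```

```bash
python3 - <<'E'
from m import *
im,c,s=snap('wrist','w14.png'); print(s['eef_pos'],s['qvel'].round(3),s['contact_force'],move(s,s['eef_pos'],-15.95))
H=holes(im,[(150,201),(484,200)]); print(H,'cover',coverpose(c,s,H))
P=cv2.hconcat([cv2.resize(im[180:225,x:x+45,::-1],None,fx=8,fy=8,interpolation=2) for x in (127,462)]); cv2.imwrite('pics/w14h.png',P)
a=grab_frame('scene'); cv2.imwrite('pics/s14f.png',a[:,:,::-1]); crop(a,405,185,95,100,6,'s14.png')
b=grab_frame('side'); cv2.imwrite('pics/d14f.png',b[:,:,::-1]);crop(b,155,160,110,90,6,'d14.png')
E
```

```text
[533.62625656 297.0523801  104.50135507] [-0.    -0.     0.    -0.     0.001 -0.001] [-0.30932862  0.67292476 -4.41063907] (array([0., 0., 0.]), array([-0.09, -0.01, -0.04]))
[[149.  203.   29.   27. ]
 [486.  200.5  17.   20. ]] cover (array([533.90031674, 296.76864931]), np.float64(-15.670193905862778), np.float64(153.48292730787438))
```

View pics/w14h.png

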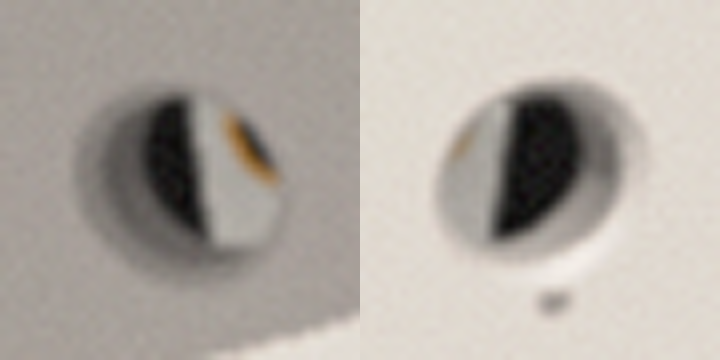

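View pics/s14.png

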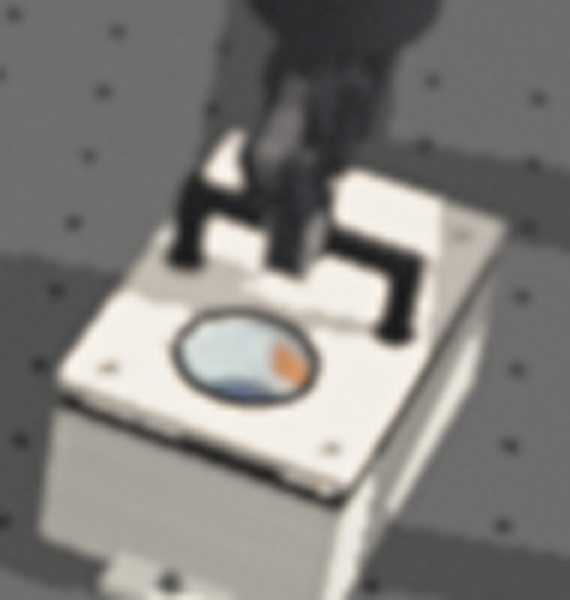

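View pics/d14.png

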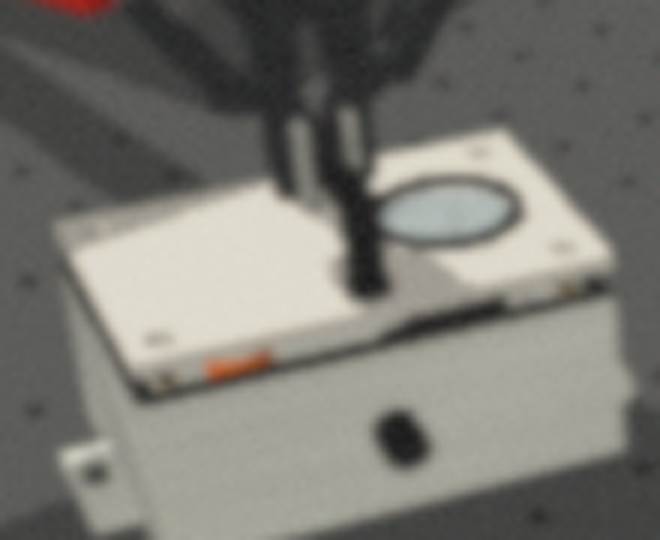

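Wrist crop through the holes: thread3's brass arc is well visible in hole3, and just a sliver of thread0 shows in hole0. So there's a small residual offset in tool y. Quantify it from the rim-edge lines and the brass arc, both cast to z = 70.

```bash
python3 - <<'E'
from m import *
from scipy.optimize import least_squares
im=cv2.imread('pics/w14.png')[:,:,::-1].copy(); s=r.sense(); c=cam('wrist',s); T=toolT(s); R=T[:3,:3]
L=lambda P:(R.T@(np.asarray(P)-T[:3,3]))[1:]   # tool y,z
# hole ellipses at cover top (rim visually): left x 75..285,y 82..285 ; right x 435..645,y 78..285 in crop
hl=(127+180/8,180+183/8); hr=(462+(540-360)/8,180+181/8)
zt=T[2,3]-17.5
A=L(onz(c,hl,zt));B=L(onz(c,hr,zt)); print('holes tool yz',A,B,'mid',(A+B)/2,B-A)
e=[L(onz(c,u,70)) for u in [(127+197/8,180+165/8),(462+(503-360)/8,180+165/8)]]; print('edges',e,'mid y',(e[0][0]+e[1][0])/2,'span',e[1][0]-e[0][0])
h=cv2.cvtColor(im,cv2.COLOR_RGB2HSV); m=cv2.inRange(h,np.array((8,90,60)),np.array((25,255,255)))
for x0 in (127,462):
    yy,xx=np.nonzero(m[180:225,x0:x0+45]); pts=np.array([L(onz(c,(x0+x,180+y),70)) for x,y in zip(xx,yy)]); print(len(pts)); 
    if len(pts)>3: 
        print(pts.min(0),pts.max(0),pts.mean(0))
E
```

```text
holes tool yz [-76.47546553 -45.36243895] [ 76.23879371 -45.31676467] mid [ -0.11833591 -45.33960181] [1.52714259e+02 4.56742866e-02]
edges [array([-83.30293714, -42.85176432]), array([ 81.81595958, -42.68043167])] mid y -0.7434887768979976 span 165.11889672373496
19
[-81.27724183 -45.71070818] [-79.15636017 -42.15544525] [-80.24419834 -44.03001339]
0
```

```bash
python3 - <<'E'
from m import *
from scipy.optimize import least_squares
im=cv2.imread('pics/w14.png')[:,:,::-1].copy(); s=r.sense(); c=cam('wrist',s); T=toolT(s); R=T[:3,:3]
L=lambda P:(R.T@(np.asarray(P)-T[:3,3]))[1:]
h=cv2.cvtColor(im,cv2.COLOR_RGB2HSV); m=cv2.inRange(h,np.array((8,90,60)),np.array((25,255,255)))
yy,xx=np.nonzero(m[180:225,127:172]); pts=np.array([L(onz(c,(127+x,180+y),70)) for x,y in zip(xx,yy)]); print(pts.round(1).tolist())
for r0 in (3.0,3.25,3.5):
    q=least_squares(lambda p:np.hypot(*(pts-p).T)-r0,[-77.3,-45]); print(r0,q.x,q.cost)
    q=least_squares(lambda p:np.hypot(pts[:,0]+77.3,pts[:,1]-p[0])-r0,[-45]); print('  y fixed',q.x,q.cost)
im1=cv2.imread('pics/w12.png')[:,:,::-1].copy(); h=cv2.cvtColor(im1,cv2.COLOR_RGB2HSV); m=cv2.inRange(h,np.array((8,60,60)),np.array((25,255,255)))[280:302,400:424]
yy,xx=np.nonzero(m); d=np.hypot(xx-xx.mean(),yy-yy.mean()); print('ring r px',d.mean(),d.min(),d.max(),'mm',d.mean()/357*253)
E
```

```text
[[-81.2, -45.7], [-80.7, -45.7], [-81.3, -45.2], [-80.8, -45.2], [-80.3, -45.2], [-80.9, -44.7], [-80.4, -44.7], [-80.9, -44.2], [-80.4, -44.2], [-79.9, -44.2], [-80.5, -43.7], [-80.0, -43.7], [-79.5, -43.7], [-80.1, -43.2], [-79.6, -43.2], [-80.2, -42.7], [-79.7, -42.7], [-79.2, -42.7], [-79.2, -42.2]]
3.0 [-77.76404708 -45.26078567] 1.2099395166599842
  y fixed [-44.8036057] 2.210291413367536
3.25 [-77.52588597 -45.38138061] 1.1699548457786049
  y fixed [-45.12245788] 1.3701259387283504
3.5 [-77.28990591 -45.50129943] 1.1385161385641878
  y fixed [-45.51384657] 1.1388452742857218
ring r px 2.251196160452221 0.8381404052084445 4.261106052821078 mm 1.5953855142700613
```

Thread3's centre is at tool (-77.4, -45.4) and hole3's at (-76.5, -45.4). The rim edges also give -0.6 in y. Correct y by -0.6 and height by 0.8.

Call:
{"fn": "drive_tool", "kwargs": {
  "rows": [0.4,-0.3,0,0,0,0,0,0.8,-0.6,0,0,0,0,0,0.8,-0.6,0,0,0,0,0,0.8,-0.6,0,0,0,0,0]
}}

```text
clock: 19.7
eef_pos: [533.0, 297.2, 103.6]
tcp_rot: [1.608, 1.57, -0.243]
contact_force: [0.9, -0.2, -4.3]
opening: 0.12
```

```bash
python3 - <<'E'
from m import *
im,c,s=snap('wrist','w15.png'); print(s['eef_pos'],s['qvel'].round(3),s['contact_force'],s['opening'],move(s,s['eef_pos'],-15.95))
P=cv2.hconcat([cv2.resize(im[180:225,x:x+45,::-1],None,fx=8,fy=8,interpolation=2) for x in (127,462)]); cv2.imwrite('pics/w15h.png',P)
a=grab_frame('scene'); cv2.imwrite('pics/s15f.png',a[:,:,::-1]); crop(a,405,235,80,45,9,'s15.png')
b=grab_frame('side'); cv2.imwrite('pics/d15f.png',b[:,:,::-1]);crop(b,155,190,110,50,7,'d15.png')
# predictions: project ideal corners for reference
from numpy import cos,sin,radians
HCn=np.array([533.3,297.2]); t=radians(-15.9); u=np.array([cos(t),sin(t)]); v=np.array([-sin(t),cos(t)])
for nm,cc,o,k in [('scene',cam('scene'),(405,235),9),('side',cam('side'),(155,190),7)]:
    for sx,sy in [(1,1),(1,-1),(-1,-1),(-1,1)]:
        q=HCn+90*sx*u+60*sy*v; print(nm,sx,sy,[((proj(cc,np.r_[q,z])-o)*k).round(0).tolist() for z in (70,80,86)])
E
```

```text
[532.98002704 297.21385518 103.63803677] [ 0.     0.     0.    -0.001  0.002  0.001] [ 0.92939369 -0.18708648 -4.25546984] 0.12000779394717273 (array([0., 0., 0.]), array([-0.09, -0.  , -0.03]))
scene 1 1 [[509.0, 310.0], [515.0, 281.0], [519.0, 264.0]]
scene 1 -1 [[79.0, 148.0], [83.0, 120.0], [85.0, 103.0]]
scene -1 -1 [[341.0, -215.0], [345.0, -243.0], [348.0, -260.0]]
scene -1 1 [[742.0, -77.0], [749.0, -105.0], [753.0, -122.0]]
side 1 1 [[584.0, -18.0], [581.0, -44.0], [580.0, -59.0]]
side 1 -1 [[712.0, 128.0], [711.0, 101.0], [709.0, 85.0]]
side -1 -1 [[155.0, 260.0], [150.0, 231.0], [147.0, 214.0]]
side -1 1 [[65.0, 92.0], [60.0, 65.0], [57.0, 48.0]]
```

View pics/w15h.png

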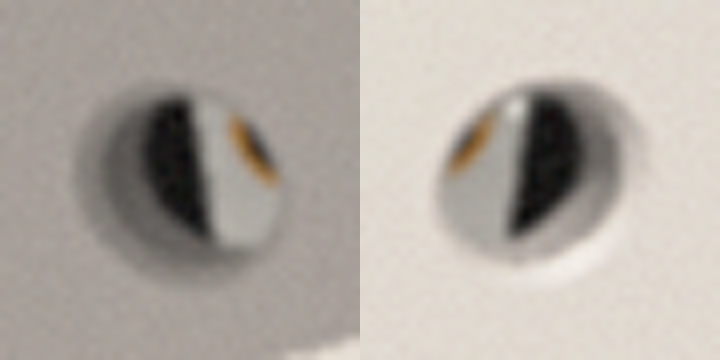

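View pics/s15.png

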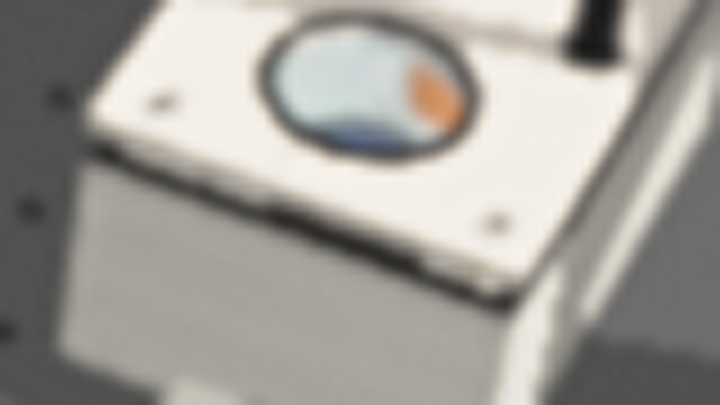

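View pics/d15.png

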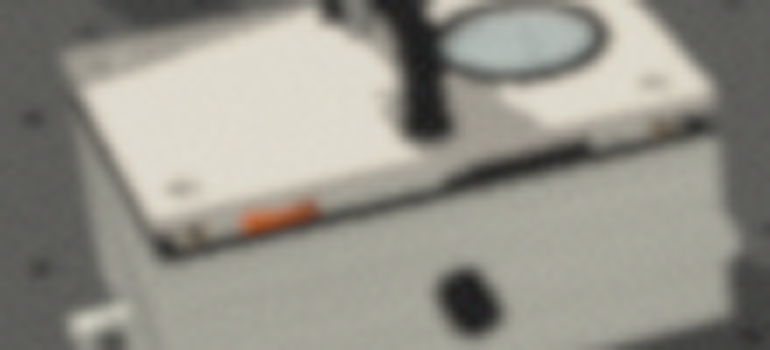

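Both brass arcs now show symmetrically, so tool y and yaw are aligned. Check the height by triangulating the holes from scene and side, relative to the threads triangulated the same way.

```bash
python3 - <<'E'
from m import *
a=cam('scene');b=cam('side')
def ext(im,u,w=4,dark=True):
    x,y=int(round(u[0])),int(round(u[1])); p=im[y-w:y+w+1,x-w:x+w+1].astype(float).mean(2); k=np.clip(np.median(p)-12-p,0,None)
    yy,xx=np.mgrid[-w:w+1,-w:w+1]; k*=np.hypot(xx,yy)<=3.2; return x+(k*xx).sum()/k.sum(),y+(k*yy).sum()/k.sum()
L=lambda f:cv2.imread('pics/'+f)[:,:,::-1]
s0,d0,s1,d1=L('scene0.png'),L('side0.png'),L('s15f.png'),L('d15f.png')
for nm,i,j,u,v in [('thr1',s0,d0,(421.9,251.3),(249.5,208)),('thr0',s0,d0,(458.6,265),(235.8,190.8)),
  ('hole1',s1,d1,(405+162/9,235+102/9),(155+657/7,190+82/7)),('hole0',s1,d1,(405+498/9,235+223/9),(155+480/6,160+152/6)),('hole3',s1,d1,(405+462/6,185+235/6),(155+85/6,160+230/6))]:
    print(nm,two(a,u,b,v)[0].round(1),two(a,ext(i,u),b,ext(j,v)),np.round(ext(i,u),1),np.round(ext(j,v),1))
print('thr3',two(a,(400+488/6,200+172/6),b,(150+132/6,180+148/6)))
E
```

```text
thr1 [595.4 232.6  67.2] (array([600.47942025, 231.84520867,  64.6993118 ]), np.float64(1.3575608236345025)) [421.2 253.4] [251.6 208.3]
thr0 [622.1 322.   68.8] (array([628.27593599, 325.42074061,  69.90842147]), np.float64(1.7031969217385667)) [459.5 267. ] [236.6 188.9]
hole1 [595.5 233.5  83.1] (array([592.3802189 , 231.14008928,  79.47656739]), np.float64(4.971316822987237)) [422.6 246. ] [249.1 204.3]
hole0 [621.3 323.1  84. ] (array([623.79837206, 323.3369415 ,  89.7841181 ]), np.float64(3.4129227880441237)) [459.8 259.4] [234.6 182.2]
hole3 [472.  365.6  83.1] (array([473.97176075, 366.27953935,  88.24224815]), np.float64(8.83239080874433)) [481.9 223.8] [168.5 195.3]
thr3 (array([473.91761316, 364.98586524,  67.95917603]), np.float64(0.7185974438050662))
```

The independent height check agrees. The holes are 15 to 16 mm above the threads (16 expected, which puts the gap at about 9.5 to 10 mm) and within about 1 to 2 mm in x and y. The arm is at rest, so I'm handing in.

```bash
python3 - <<'E'
from rig import r,sign_off
s=r.sense(); print(s['clock'],s['eef_pos'],s['qvel'].round(3),s['opening']); print(sign_off())
E
```

```text
19.85 [533.02304015 297.21367672 103.66344881] [ 0.001 -0.002 -0.    -0.001  0.001  0.001] 0.11922494275047357
the job is handed in; nothing more can be done
None
```

The fresh orange cartridge is standing in the white ring pocket. The cover is held level about a centimetre above the rim, window over the lens, with its screw holes over the threads. I handed the job in at 19.85 s.

- **Cartridge:** I took the small orange one from the tray and lowered it until it touched the pocket floor at about 8 N, then released it. A wrist picture taken right after showed it upright inside the ring. I did not touch the spent one or the other things.
- **Cover alignment:** Through the two far holes, the wrist camera shows both brass threads equally. That puts the cover within a few tenths of a millimetre sideways. It also looks square, with about 0.5 mm of uncertainty along the handle direction.
- **Cover height:** Underside is at about 80 mm. From the scene and side cameras, the holes are 15.1–15.9 mm above the threads (16 mm expected), so the gap is about 9.5–10 mm. The cover did not touch the housing: the wrist force stayed at the cover's weight, about 4.4 N.
- **Checks that disagreed:**
  - The same camera check puts the holes about 1 mm off sideways (up to 2 mm at one hole). That is roughly its pixel noise, so I went with the wrist view.
  - An automatic version of this check gave scattered results, and I set it aside for hand-picked points.
  - A rough reading of the corners in the pictures suggested a gap 4–5 mm smaller. The triangulation did not bear that out.

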